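# Fetch the check weight from behind the containers

### The job

The brass check weight stands in the wooden range chest, hemmed in by three tall containers, and is needed to check the scale. Lift the three containers out and stand all three upright in the empty wooden side tray, then set the weight upright on the middle of the scale's pan, and after that stand each container back in the chest just where it stood before (within about a centimetre; which way it is turned does not matter). Set everything down gently, never dropping it or letting it tip over, and leave the mug, the earmuffs and the screwdriver as they lie.

Things in the scene. Friction and masses are not known exactly. Their poses are not given: they have to be found in the camera images.
- chest: Fixed low wooden chest, two shut drawer fronts facing the robot (-x). In its top an open well 170 (x) by 216 mm (y): floor 56 mm above the bench, 9 mm walls up to 86 mm. Behind it (+x) a 41 mm trough with a rod and an awl that are part of the chest. Origin on the bench under the well, 80 mm from its front and 90 mm from its rear wall, midway across; x to the rear, y left, z up.
- tray: Fixed, empty open wooden tray, the side area: outside 300 mm (x) by 130 mm (y) by 35 mm high, walls and floor 8 mm thick (inside 284 x 114 mm, floor 8 mm above the bench). Origin on the bench under its centre, x along its length, z up. It stands to one side of the chest, the scale to the other; which is which varies.
- scale: Fixed grey bench scale, 190 x 150 mm, with a round flat steel pan 116 mm across whose top is 52 mm above the bench. Origin on the bench under the pan's centre; x points away from the display edge, z up.
- weight_mid (a point): Brass check weight, 0.2 kg: an upright cylinder 30 mm in diameter and 31 mm high with a narrow neck and a 19 mm knob on top, 48 mm high in all. The point is on its axis half-way up, 24 mm above its underside. At the start it stands in the chest with one container in front of it and one on each side, each about 56 mm away from centre to centre.
- tin_mid (a point): Round steel tin with a dark slip lid, about 0.25 kg, 120 mm high; body 54 mm in diameter up to 94 mm, lid 56 mm in diameter above that. The point is on its axis half-way up, 60 mm above its underside; tall, so best gripped by the lid (fast on the tin).
- square_bottle_mid (a point): Square white plastic bottle with a round black cap, about 0.22 kg, 126 mm high; body 46 x 46 mm with straight sides up to 96 mm, then a shoulder and a 27 mm cap. The point is on its axis half-way up, 63 mm above its underside; x and y are square to its flat sides. Tall, so best gripped by the upper part of the straight sides.
- slim_bottle_mid (a point): Slim round aluminium bottle with a black pointed nozzle, about 0.18 kg, 132 mm high; body 42 mm in diameter with straight sides up to 100 mm, then shoulder and nozzle. The point is on its axis half-way up, 66 mm above its underside; tall, so best gripped by the upper part of the straight sides.
- mug_mid (a point): White ceramic mug, 80 mm across and 92 mm high, loose; to be left alone. The point is on its axis half-way up.
- earmuffs_mid (a point): Black ear defenders lying on the bench, about 180 x 150 mm and 68 mm high, loose; to be left alone. The point is midway between the cups, 34 mm above the bench.
- screwdriver_grip (a point): Screwdriver with a red handle lying on the bench between the robot and the chest, roughly across the robot's front, loose; to be left alone. The point is in its handle.

How it is judged (in metres and radians):
On the way, in this order (a step that is already met when the one before it is completed fails the run):
1. all three containers stand upright in the side tray (x of tin_mid in the frame of tray between -0.142 and 0.142 m and y of tin_mid in the frame of tray between -0.057 and 0.057 m and z of tin_mid in the frame of tray between 0.064 and 0.074 m and angle between each of tin_mid, square_bottle_mid, slim_bottle_mid's own z axis and vertical below 0.12 rad and contact force between the fingers and tin below 0.05 N and x of square_bottle_mid in the frame of tray between -0.142 and 0.142 m and y of square_bottle_mid in the frame of tray between -0.057 and 0.057 m and z of square_bottle_mid in the frame of tray between 0.067 and 0.077 m and contact force between the fingers and square_bottle below 0.05 N and x of slim_bottle_mid in the frame of tray between -0.142 and 0.142 m and y of slim_bottle_mid in the frame of tray between -0.057 and 0.057 m and z of slim_bottle_mid in the frame of tray between 0.07 and 0.08 m and contact force between the fingers and slim_bottle below 0.05 N), for 0.2 s.
2. the weight stands released on the middle of the scale's pan (horizontal distance between weight_mid and scale below 0.015 m and z of weight_mid in the frame of scale between 0.072 and 0.08 m and angle between weight_mid's own z axis and vertical below 0.12 rad and contact force between the fingers and weight below 0.05 N and linear speed of weight below 0.02 m/s), for 0.2 s.
At the end, for the whole second after the job is handed in: The weight stands upright, released and still on the scale's pan, its axis within 15 mm of the pan's centre; each of the three containers stands upright, released and still in the chest within 15 mm of where it stood at the start (all of step 2 and distance of each of tin_mid, square_bottle_mid, slim_bottle_mid from where it was at the start of the episode below 0.015 m and angle between each of tin_mid, square_bottle_mid, slim_bottle_mid's own z axis and vertical below 0.12 rad and linear speed of each of tin, square_bottle, slim_bottle below 0.02 m/s); the robot touches nothing.
It fails at once if a container or the weight tips over (more than 35 degrees) (angle between any of tin_mid, square_bottle_mid, slim_bottle_mid, weight_mid's own z axis and vertical above 0.6 rad).
It fails at once if a container or the weight is dropped (falls freely at over 0.5 m/s, that is from more than about 13 mm) ((linear speed of tin above 0.5 m/s and contact force between the fingers and tin below 0.05 N) or (linear speed of square_bottle above 0.5 m/s and contact force between the fingers and square_bottle below 0.05 N) or (linear speed of slim_bottle above 0.5 m/s and contact force between the fingers and slim_bottle below 0.05 N) or (linear speed of weight above 0.5 m/s and contact force between the fingers and weight below 0.05 N)).
It fails at once if the mug, the earmuffs or the screwdriver is moved more than 20 mm (distance of any of mug_mid, earmuffs_mid, screwdriver_grip from where it was at the start of the episode above 0.02 m).
It also fails if it takes over 136 s, if anything falls off the work surface, if the arm or the gripper's body presses on something with over 40 N, if the wrist force passes 120 N, or if a joint passes its speed limit or range.

### The arm

A 6-joint arm with a two-finger parallel gripper is mounted at the origin on the work surface. World frame = base frame: x ahead of the robot, y to its left, z up, the work surface at z = 0. Lengths are in mm, angles in rad, forces in N, time in s.
With the tool pointing down it reaches from about 350 to 875 mm from the base axis. Payload 4.2 kg.
Tool frame: the origin (TCP) lies midway between the tips of the shut fingers; the grasp point (between the pads) lies 19 mm behind it; z points along the fingers, y is the line along which they close (so a half turn about z gives the same grasp; the last joint's range is limited). The gripper opens to 85 mm and grips with 20 to 120 N. Pads are 22 mm wide; open, the fingers measure 114 mm over their backs; the gripper's body (76 mm by 85 mm) begins 54 mm behind the grasp point. The pads swing forward as they close: fully open they stand 13 mm farther back than shut.
Start: joints at [-0.968, 0.385, 0.008, 0, -1.194, -0.259], TCP at [210.682, -588.398, 231.312] pointing down, gripper open.
Joint ranges: [-3.14, 3.14], [-1.21, 2.06], [-1.07, 1.41], [-3.16, 2.05], [-2.99, -0.16], [-3.1, 3.1]. Speed limits (rad/s): [2.79, 2.79, 3.14, 3.14, 3.14, 3.14].

### API

Orientations are given as a unit quaternion [x, y, z, w].
In Python, from bench import arm gives the robot as it stands. The module is installed in compiled form; this text tells all that it offers.
- The arm moves only by the shell command python3 -m handwheel 'ROWS' [OPENING]. ROWS is JSON, a list of rows, each an object of numbers: "x", "y", "z": the shift along the world's x, y, z each as a share of 20 cm, from -1 to 1; "ax", "ay", "az": the turn, a rotation vector about the world's x, y, z each as a share of 90 degrees, from -1 to 1. In form: [{"x": .., "y": .., "z": .., "ax": .., "ay": .., "az": ..}, ...]. A call has exactly 8 rows; each row shifts and turns the commanded pose from where the row before left it; what a row does not reach is not made up. A row lasts 1/10 s, in which the tool goes at most 50 mm and 8.59 degrees, less where a joint would pass 70% of its speed; a pose out of reach is approached as far as the arm can. A call with a number of a shift or a turn outside -1 to 1 is refused whole. A call with a gripper value outside its range is refused whole. OPENING is the opening, from -1 (shut) to 1 (fully open), set as the call begins (- or left out, the last holds). The fingers move at their own pace and stop on an object; the grip force is fixed at half the most. Time passes only in rows, so rows that do not move let the fingers close, or fill a call up. It gives the time, the measured TCP pose, the force, the opening and the grip force at its end, in the units of the state.
- arm.read_state(): the state, without advancing time (a new reading comes with each control period).
- arm.get_image(name): name is "side" or "top" or "wrist"; returns the picture (480x640x3 uint8, red, green, blue); there is no depth.
- arm.camera_params(name): a dict with "K" (3x3 intrinsics, pixels), "k1" (the pictures are not rectified: a ray, as slopes to the right and down, at radius r is drawn at 1 + k1 r^2 times it, then the intrinsics apply), "position" and "orientation" of the camera in the world. Camera axes: x right, y down, z forward; pixel columns grow to the right and rows downward; lengths in mm; the calibration is good to about 2 mm. A picture is of the moment at which its call begins: read the wrist's pose just before it. camera_params takes no time and is no camera call; for the wrist camera it gives the pose at the moment of the call.
- arm.job_done(): hands the job in; it is judged then, once.
The state is a dict: "clock": time; "joints": joint angles; "joint_vel": joint speeds; "joint_efforts": joint torques, N m; "position": TCP position; "ee_rot": TCP orientation; "contact_force": force on the tool from outside, world axes, zero at the start; "wrist_torque": the same for the moment, N m; "gripper_width": finger opening in mm; "grasp_force": force on a finger pad.
Only numpy, scipy, OpenCV 4.12 (cv2) and the standard library are available. Lean on these libraries where they do the work, as an engineer would, in place of code of your own. Each camera call takes 0.05 s, during which the arm holds its last target. There are 200 camera calls.

## Working session

There is one attempt and no reset: what is moved stays moved. The work goes in short steps, Python scripts to look and compute and a shell command to move; the robot and the scene stay as the last step left them, time stands still between calls to the robot, and variables do not carry over. Pictures are saved under pics/ and viewed, at most 14 in all, crops included, and the job is handed in when it is done.

```bash
mkdir -p pics
cat > h.py <<'E'
import numpy as np, cv2
from scipy.spatial.transform import Rotation as R
from bench import arm
def snap(n,f):
    cv2.imwrite('pics/'+f,arm.get_image(n)[:,:,::-1])
def ray(n,uv,p=None):
    p=p or arm.camera_params(n);K=np.array(p['K'])
    d=np.linalg.inv(K)@[uv[0],uv[1],1]; s=d[:2].copy()
    for _ in range(30): s=d[:2]/(1+p['k1']*(s@s))
    return np.array(p['position'],float),R.from_quat(p['orientation']).apply([*s,1])
def at(n,uv,z,p=None):
    o,d=ray(n,uv,p); return (o+d*(z-o[2])/d[2]).round(1)
def px(n,X,p=None):
    p=p or arm.camera_params(n);c=R.from_quat(p['orientation']).inv().apply(np.array(X,float)-p['position'])
    s=c[:2]/c[2]; s=s*(1+p['k1']*(s@s)); return (np.array(p['K'])@[*s,1])[:2].round(1)
E
python3 - <<'E'
from h import *
for n in('top','side','wrist'): snap(n,n+'0.png'); print(n,arm.camera_params(n))
print(arm.read_state())
E
```

```text
top {'K': array([[530.0679933 ,   0.        , 320.79982978],
       [  0.        , 530.0679933 , 242.85745871],
       [  0.        ,   0.        ,   1.        ]]), 'k1': 0.04519414672474247, 'position': array([ 334.94478107,   -9.54681293, 1003.04196049]), 'orientation': array([-0.69005193,  0.7159479 , -0.07504858,  0.07493097])}
side {'K': array([[570.77716246,   0.        , 317.29843981],
       [  0.        , 570.77716246, 240.17304498],
       [  0.        ,   0.        ,   1.        ]]), 'k1': -0.16584508271197013, 'position': array([ 120.15669733,  653.42454335, 1066.8773038 ]), 'orientation': array([-0.27696187,  0.89934531, -0.32397519,  0.09752027])}
wrist {'K': array([[403.75920997,   0.        , 321.39683455],
       [  0.        , 403.75920997, 244.00720816],
       [  0.        ,   0.        ,   1.        ]]), 'k1': -0.02849238127480837, 'position': array([ 135.27356312, -615.8323169 ,  372.00287946]), 'orientation': array([0.56886869, 0.80680748, 0.13076402, 0.09138315])}
{'clock': 0.15, 'joints': array([-9.68404422e-01,  3.85404705e-01,  6.94208940e-03, -3.43904800e-04,
       -1.19398626e+00, -2.58615934e-01]), 'joint_vel': array([ 1.05223684e-03, -2.69317053e-03,  2.89353514e-03, -1.48239929e-04,
        4.15028306e-05, -2.99091415e-03]), 'joint_efforts': array([ 3.88246153e-04, -3.92678261e+01,  1.88582826e+01,  4.18855369e+00,
       -3.40926141e-03, -7.78324306e-06]), 'position': array([ 210.53027628, -588.01497715,  230.46002784]), 'ee_rot': array([-1.70980287e-01,  9.85274090e-01,  8.17587551e-04, -1.99576666e-04]), 'contact_force': array([-0.14205015, -0.04646394, -0.11010153]), 'wrist_torque': array([0.02953764, 0.03605189, 0.04057773]), 'grasp_force': 0.0, 'gripper_width': 85.38972901626084}
```

View pics/top0.png

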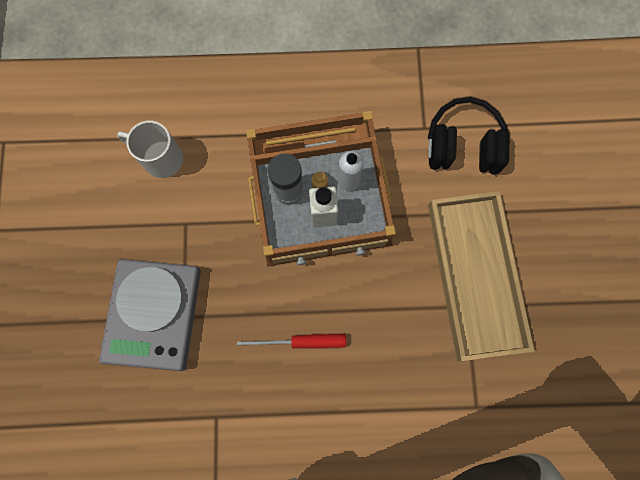

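View pics/side0.png

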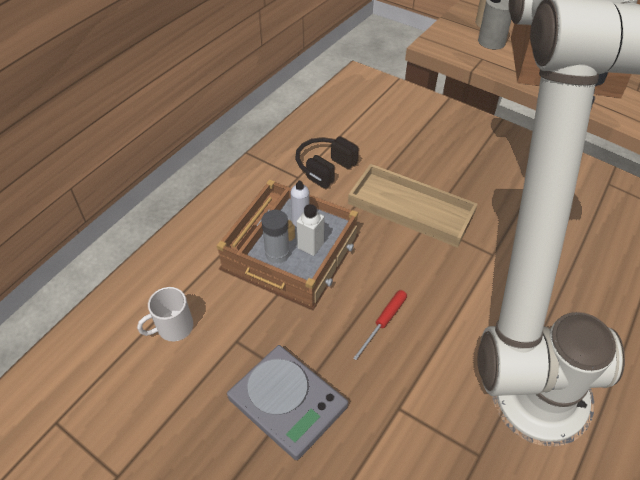

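The top view shows the chest at (320,190), with tin (285,165), weight (320,180), square bottle (323,205) and slim bottle (350,165). The tray is at right (482,277) and the scale at left (150,300). Next I'll zoom in for exact pixels.

Run:
```python
from h import *
a=cv2.imread('pics/top0.png')[105:270,235:410]; b=cv2.imread('pics/side0.png')[170:310,210:365]
a=cv2.resize(a,None,fx=3.4,fy=3.4,interpolation=2);b=cv2.resize(b,(0,0),fx=2.55,fy=2.55,interpolation=2)
cv2.imwrite('pics/topc.png',a[:600]);print(a.shape)
for uv,z,n in [((150,299),52,'pan'),((431,202),35,'t1'),((501,194),35,'t2'),((535,351),35,'t3'),((461,360),35,'t4'),((285,165),120,'tin'),((320,178),48,'w'),((323,196),126,'sq'),((351.5,158),132,'slim'),((251,133),95,'c1'),((368,116),95,'c2'),((390,231),86,'c3'),((268,251),86,'c4'),((320,341),15,'sd'),((116,262),30,'s1'),((200,266),30,'s2'),((184,369),30,'s3'),((100,362),30,'s4')]: print(n,at('top',uv,z))
```

```text
(561, 595, 3)
pan [448.9 295.4  52. ]
t1 [ 615.1 -225.    35. ]
t2 [ 625.6 -357.9   35. ]
t3 [ 333.8 -385.6   35. ]
t4 [ 322.2 -254.2   35. ]
tin [667.7  44.6 120. ]
w [666.5 -16.6  48. ]
sq [606.6 -20.  126. ]
slim [671.7 -72.  132. ]
c1 [741.1 106.9  95. ]
c2 [ 766.4 -108.9   95. ]
c3 [ 549.7 -137.    86. ]
c4 [521.6  80.3  86. ]
sd [364.4  -5.5  15. ]
s1 [522.7 367.1  30. ]
s2 [509.3 212.3  30. ]
s3 [324.5 237.9  30. ]
s4 [343.  386.4  30. ]
```

View pics/topc.png

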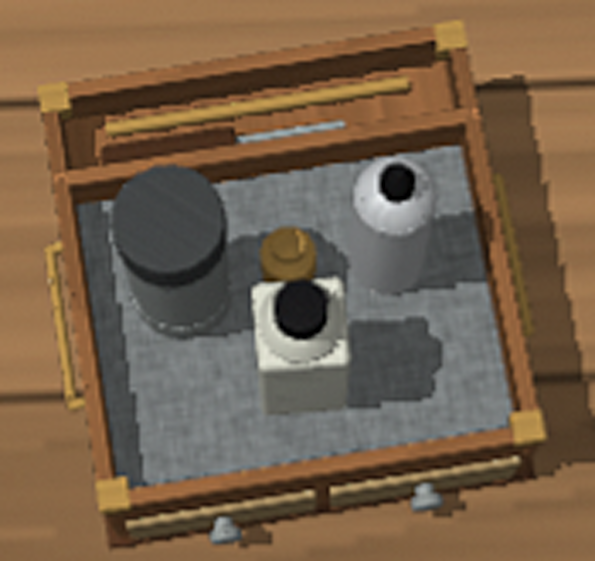

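The crop shows the tin lid centre near (168,217), the square cap at (301,304), the slim nozzle at (398,178) and the weight knob at (291,245). I'll cross-check against the side crop.

Run:
```python
from h import *
b=cv2.imread('pics/side0.png')[170:310,210:365]
cv2.imwrite('pics/sidec.png',cv2.resize(b,None,fx=4.2,fy=4.2,interpolation=2))
f=lambda c:(235+c[0]/3.4,105+c[1]/3.4)
for n,c,z in [('tin',(168,217),176),('sq',(301,304),182),('slim',(399,175),188),('w',(291,243),104),('sqfl',(258,368),150),('sqfr',(348,360),150),('sqbl',(253,285),150),('sqbr',(343,278),150),('b1',(268,412),56),('b2',(345,405),56)]:
    X=at('top',f(c),z); u=px('side',X); print(n,X,'side crop',((u-[210,170])*4.2).round(0))
```

```text
tin [640.   42.3 176. ] side crop [269. 199.]
sq [591.9 -20.3 182. ] side crop [419. 154.]
slim [652.6 -69.5 188. ] side crop [377.  42.]
w [649.8 -17.3 104. ] side crop [328. 212.]
sqfl [570.    1.6 150. ] side crop [430. 242.]
sqfr [572.4 -42.7 150. ] side crop [475. 186.]
sqbl [612.6   2.7 150. ] side crop [361. 207.]
sqbr [614.6 -42.  150. ] side crop [407. 153.]
b1 [571.1  -1.8  56. ] side crop [433. 352.]
b2 [573.4 -43.6  56. ] side crop [473. 300.]
```

View pics/sidec.png

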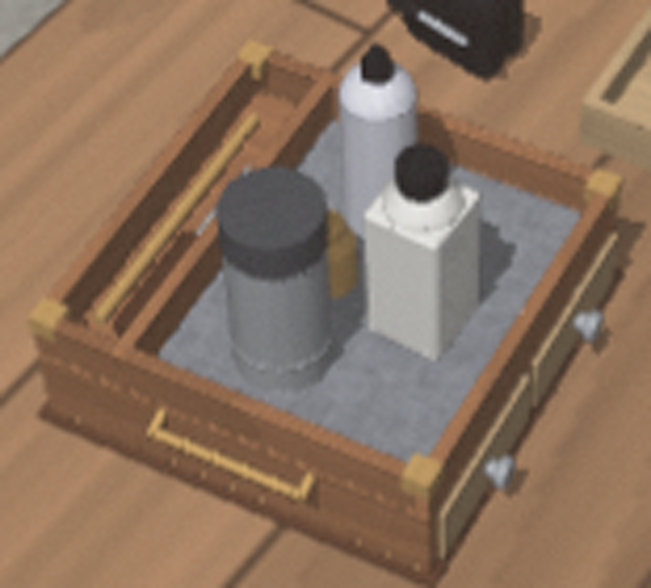

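The side view agrees with the top-derived positions within 1–2 mm: tin lid (273,198), square cap (420,157), slim tip (377,48). I'll move above the square bottle.

```bash
python3 -m handwheel '[{"x":0.127,"y":0.189,"z":0.02,"az":-0.06},{"x":0.127,"y":0.189,"z":0.02,"az":-0.06},{"x":0.127,"y":0.189,"z":0.02,"az":-0.065},{"x":0.127,"y":0.189,"z":0.02},{"x":0.127,"y":0.189,"z":0.02},{"x":0.127,"y":0.189,"z":0.02},{"x":0.127,"y":0.189,"z":0.02},{"x":0.127,"y":0.189,"z":0.02}]' 1
python3 -m handwheel '[{"x":0.127,"y":0.189},{"x":0.127,"y":0.189},{"x":0.127,"y":0.189},{"x":0.127,"y":0.189},{"x":0.127,"y":0.189},{"x":0.127,"y":0.189},{"x":0.127,"y":0.189},{}]'
python3 - <<'E'
from h import *
snap('wrist','w1.png'); s=arm.read_state(); y=R.from_quat(s['ee_rot']).apply([0,1,0]); print(s['position'],np.degrees(np.arctan2(-y[0],y[1])))
for X in ([592,-20,182],[640,42,176],[653,-69.5,188],[650,-17,104]): print(px('wrist',X))
E
```

```text
[ 210.57216386 -588.07971092  230.63750051] 19.694085382975338
[715.9 765.1]
[725.3 782. ]
[646.4 796.7]
[636.  700.1]invalid input at $[0]: expected keys x, y, z, ax, ay, az
invalid input at $[0]: expected keys x, y, z, ax, ay, az
```

View pics/w1.png

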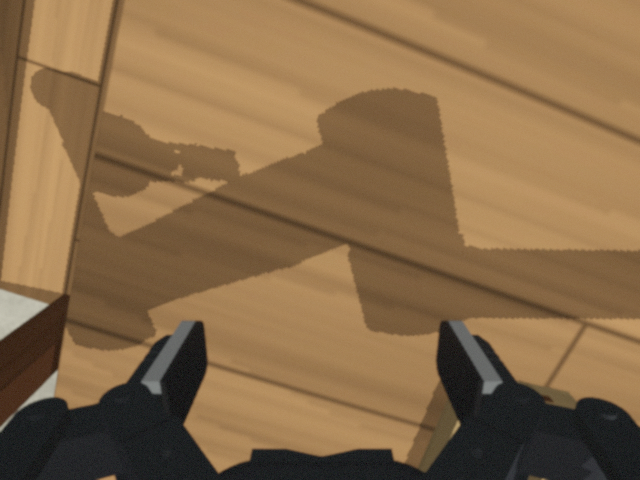

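The wrist picture shows only bench, because the move was refused: every row needs all six keys. I'll retry.

```bash
python3 -m handwheel '[{"x":0.127,"y":0.189,"z":0.02,"ax":0,"ay":0,"az":-0.06},{"x":0.127,"y":0.189,"z":0.02,"ax":0,"ay":0,"az":-0.06},{"x":0.127,"y":0.189,"z":0.02,"ax":0,"ay":0,"az":-0.065},{"x":0.127,"y":0.189,"z":0.02,"ax":0,"ay":0,"az":0},{"x":0.127,"y":0.189,"z":0.02,"ax":0,"ay":0,"az":0},{"x":0.127,"y":0.189,"z":0.02,"ax":0,"ay":0,"az":0},{"x":0.127,"y":0.189,"z":0.02,"ax":0,"ay":0,"az":0},{"x":0.127,"y":0.189,"z":0.02,"ax":0,"ay":0,"az":0}]' 1
python3 -m handwheel '[{"x":0.127,"y":0.189,"z":0,"ax":0,"ay":0,"az":0},{"x":0.127,"y":0.189,"z":0,"ax":0,"ay":0,"az":0},{"x":0.127,"y":0.189,"z":0,"ax":0,"ay":0,"az":0},{"x":0.127,"y":0.189,"z":0,"ax":0,"ay":0,"az":0},{"x":0.127,"y":0.189,"z":0,"ax":0,"ay":0,"az":0},{"x":0.127,"y":0.189,"z":0,"ax":0,"ay":0,"az":0},{"x":0.127,"y":0.189,"z":0,"ax":0,"ay":0,"az":0},{"x":0,"y":0,"z":0,"ax":0,"ay":0,"az":0}]'
cat >> h.py <<'E'
def st(goal=None):
    s=arm.read_state(); y=R.from_quat(s['ee_rot']).apply([0,1,0]); print('t',round(s['clock'],1),'pos',s['position'].round(1),'yaw',np.degrees(np.arctan2(-y[0],y[1])).round(1),'w',round(s['gripper_width'],1),'F',s['contact_force'].round(1),'g',round(s['grasp_force'],1))
    if goal is not None: print('rows total', ((np.array(goal)-s['position'])/200).round(3))
E
python3 - <<'E'
from h import *
snap('wrist','w2.png'); st([592,-20,117])
for X in ([592,-20,182],[640,42,176],[653,-69.5,188],[650,-17,104]): print(px('wrist',X))
E
```

```text
clock: 1.0
position: [414.5, -284.2, 263.5]
ee_rot: [-0.027, 1.0, 0.0, 0.0]
contact_force: [0.2, -0.9, -0.5]
gripper_width: 85.3
grasp_force: 0.0
clock: 1.8
position: [593.9, -17.3, 262.0]
ee_rot: [-0.029, 1.0, 0.0, -0.0]
contact_force: [-0.7, -0.1, -1.5]
gripper_width: 85.7
grasp_force: 0.0
t 1.9 pos [592.5 -19.2 262.1] yaw 3.2 w 85.1 F [-0.6 -0.3  0.4] g 0.0
rows total [-0.003 -0.004 -0.726]
[320.9 253.9]
[413.7 326.4]
[235.2 346. ]
[320.8 288.9]
```

View pics/w2.png

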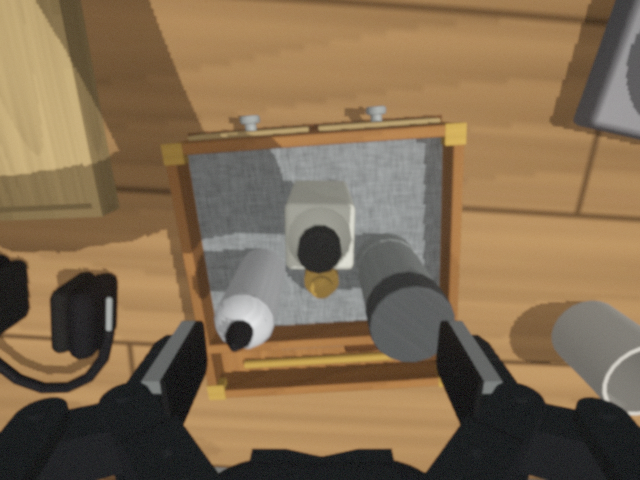

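The wrist view has the square cap at (320,249), the tin lid at (410,324), the nozzle at (238,334) and the weight at (322,287). All lie within about 4 mm of prediction, so I'll descend and grip the square bottle.

```bash
python3 -m handwheel '[{"x":-0.004,"y":-0.004,"z":-0.15,"ax":0,"ay":0,"az":0},{"x":0,"y":0,"z":-0.15,"ax":0,"ay":0,"az":0},{"x":0,"y":0,"z":-0.15,"ax":0,"ay":0,"az":0},{"x":0,"y":0,"z":-0.15,"ax":0,"ay":0,"az":0},{"x":0,"y":0,"z":-0.08,"ax":0,"ay":0,"az":0},{"x":0,"y":0,"z":-0.04,"ax":0,"ay":0,"az":0},{"x":0,"y":0,"z":-0.015,"ax":0,"ay":0,"az":0},{"x":0,"y":0,"z":0,"ax":0,"ay":0,"az":0}]' 1
python3 -m handwheel '[{"x":0,"y":0,"z":0,"ax":0,"ay":0,"az":0},{"x":0,"y":0,"z":0,"ax":0,"ay":0,"az":0},{"x":0,"y":0,"z":0,"ax":0,"ay":0,"az":0},{"x":0,"y":0,"z":0,"ax":0,"ay":0,"az":0},{"x":0,"y":0,"z":0,"ax":0,"ay":0,"az":0},{"x":0,"y":0,"z":0,"ax":0,"ay":0,"az":0},{"x":0,"y":0,"z":0,"ax":0,"ay":0,"az":0},{"x":0,"y":0,"z":0,"ax":0,"ay":0,"az":0}]' -1
python3 -c "
from h import *
st([383,-314,200])"
```

```text
clock: 2.65
position: [591.1, -22.6, 116.9]
ee_rot: [-0.026, 1.0, -0.0, 0.0]
contact_force: [0.2, -0.0, -0.2]
gripper_width: 85.7
grasp_force: 0.0
clock: 3.45
position: [591.7, -21.8, 117.4]
ee_rot: [-0.027, 1.0, 0.0, 0.001]
contact_force: [-0.9, 2.4, 6.6]
gripper_width: 45.5
grasp_force: 61.5
t 3.5 pos [591.7 -21.8 117.4] yaw 3.1 w 45.5 F [-0.9  2.4  6.6] g 61.5
rows total [-1.044 -1.461  0.413]
```

```bash
python3 -m handwheel '[{"x":0,"y":0,"z":0.03,"ax":0,"ay":0,"az":0},{"x":0,"y":0,"z":0.1,"ax":0,"ay":0,"az":0},{"x":0,"y":0,"z":0.13,"ax":0,"ay":0,"az":0},{"x":0,"y":0,"z":0.13,"ax":0,"ay":0,"az":0},{"x":0,"y":0,"z":0.11,"ax":0,"ay":0,"az":0},{"x":-0.04,"y":-0.06,"z":0,"ax":0,"ay":0,"az":0},{"x":-0.08,"y":-0.11,"z":0,"ax":0,"ay":0,"az":0},{"x":-0.12,"y":-0.17,"z":0,"ax":0,"ay":0,"az":0}]'
python3 -m handwheel '[{"x":-0.13,"y":-0.18,"z":0,"ax":0,"ay":0,"az":0},{"x":-0.13,"y":-0.18,"z":0,"ax":0,"ay":0,"az":0},{"x":-0.13,"y":-0.18,"z":0,"ax":0,"ay":0,"az":0},{"x":-0.13,"y":-0.18,"z":0,"ax":0,"ay":0,"az":0},{"x":-0.13,"y":-0.19,"z":0,"ax":0,"ay":0,"az":0},{"x":-0.1,"y":-0.14,"z":0,"ax":0,"ay":0,"az":0},{"x":-0.05,"y":-0.07,"z":0,"ax":0,"ay":0,"az":0},{"x":0,"y":0,"z":-0.05,"ax":0,"ay":0,"az":0}]'
python3 -c "
from h import *
st([384,-315,69.4]); snap('top','t1.png')"
```

```text
clock: 4.25
position: [541.2, -90.5, 214.0]
ee_rot: [-0.027, 1.0, 0.0, -0.002]
contact_force: [-0.6, -1.5, -2.5]
gripper_width: 45.7
grasp_force: 61.3
clock: 5.05
position: [380.2, -315.7, 205.4]
ee_rot: [-0.024, 1.0, 0.0, -0.001]
contact_force: [0.2, 0.3, -2.8]
gripper_width: 45.4
grasp_force: 61.4
t 5.0 pos [ 380.2 -315.7  205.4] yaw 2.8 w 45.4 F [ 0.2  0.3 -2.8] g 61.4
rows total [ 0.019  0.004 -0.68 ]
```

View pics/t1.png

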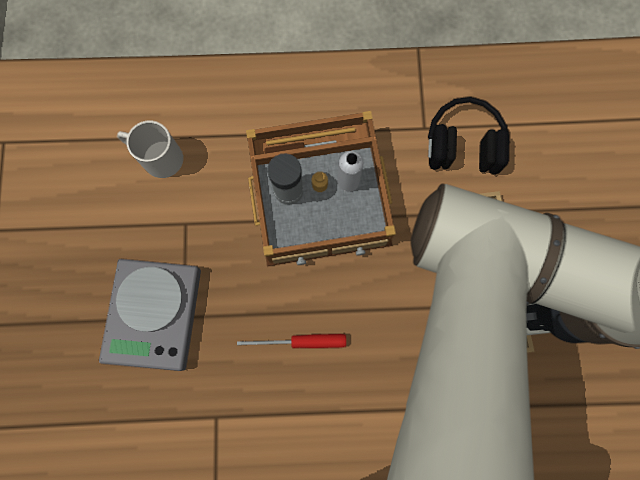

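The top view shows the chest without the square bottle and the weight exposed at (320,181); nothing else moved. I'll lower into the tray.

```bash
python3 -m handwheel '[{"x":0.019,"y":0.004,"z":-0.1,"ax":0,"ay":0,"az":0},{"x":0,"y":0,"z":-0.15,"ax":0,"ay":0,"az":0},{"x":0,"y":0,"z":-0.15,"ax":0,"ay":0,"az":0},{"x":0,"y":0,"z":-0.15,"ax":0,"ay":0,"az":0},{"x":0,"y":0,"z":-0.08,"ax":0,"ay":0,"az":0},{"x":0,"y":0,"z":-0.03,"ax":0,"ay":0,"az":0},{"x":0,"y":0,"z":-0.01,"ax":0,"ay":0,"az":0},{"x":0,"y":0,"z":0,"ax":0,"ay":0,"az":0}]'
python3 -m handwheel '[{"x":0,"y":0,"z":-0.004,"ax":0,"ay":0,"az":0},{"x":0,"y":0,"z":-0.004,"ax":0,"ay":0,"az":0},{"x":0,"y":0,"z":0,"ax":0,"ay":0,"az":0},{"x":0,"y":0,"z":0,"ax":0,"ay":0,"az":0},{"x":0,"y":0,"z":0,"ax":0,"ay":0,"az":0},{"x":0,"y":0,"z":0,"ax":0,"ay":0,"az":0},{"x":0,"y":0,"z":0,"ax":0,"ay":0,"az":0},{"x":0,"y":0,"z":0,"ax":0,"ay":0,"az":0}]'
```

```text
clock: 5.9
position: [387.0, -313.2, 72.5]
ee_rot: [-0.027, 1.0, -0.0, 0.0]
contact_force: [-0.5, -0.7, -2.1]
gripper_width: 45.3
grasp_force: 61.3
clock: 6.7
position: [386.7, -313.4, 70.7]
ee_rot: [-0.027, 1.0, 0.0, -0.0]
contact_force: [-1.2, 0.3, -2.0]
gripper_width: 45.5
grasp_force: 61.4
```

```bash
python3 -m handwheel '[{"x":0,"y":0,"z":-0.005,"ax":0,"ay":0,"az":0},{"x":0,"y":0,"z":-0.005,"ax":0,"ay":0,"az":0},{"x":0,"y":0,"z":0,"ax":0,"ay":0,"az":0},{"x":0,"y":0,"z":0,"ax":0,"ay":0,"az":0},{"x":0,"y":0,"z":0,"ax":0,"ay":0,"az":0},{"x":0,"y":0,"z":0,"ax":0,"ay":0,"az":0},{"x":0,"y":0,"z":0,"ax":0,"ay":0,"az":0},{"x":0,"y":0,"z":0,"ax":0,"ay":0,"az":0}]'
```

```text
clock: 7.5
position: [386.9, -313.5, 69.4]
ee_rot: [-0.027, 1.0, -0.0, 0.0]
contact_force: [-1.2, 1.0, 5.4]
gripper_width: 45.7
grasp_force: 62.0
```

```bash
python3 -m handwheel '[{"x":0,"y":0,"z":0,"ax":0,"ay":0,"az":0},{"x":0,"y":0,"z":0,"ax":0,"ay":0,"az":0},{"x":0,"y":0,"z":0,"ax":0,"ay":0,"az":0},{"x":0,"y":0,"z":0,"ax":0,"ay":0,"az":0},{"x":0,"y":0,"z":0.1,"ax":0,"ay":0,"az":0},{"x":0,"y":0,"z":0.22,"ax":0,"ay":0,"az":0},{"x":0,"y":0,"z":0.22,"ax":0,"ay":0,"az":0},{"x":0,"y":0,"z":0.22,"ax":0,"ay":0,"az":0}]' 1
python3 -m handwheel '[{"x":0.127,"y":0.178,"z":0.04,"ax":0,"ay":0,"az":0},{"x":0.127,"y":0.178,"z":0,"ax":0,"ay":0,"az":0},{"x":0.127,"y":0.178,"z":0,"ax":0,"ay":0,"az":0},{"x":0.127,"y":0.178,"z":0,"ax":0,"ay":0,"az":0},{"x":0.127,"y":0.178,"z":0,"ax":0,"ay":0,"az":0},{"x":0.127,"y":0.178,"z":0,"ax":0,"ay":0,"az":0},{"x":0.127,"y":0.178,"z":0,"ax":0,"ay":0,"az":0},{"x":0.127,"y":0.178,"z":0,"ax":0,"ay":0,"az":0}]'
python3 -m handwheel '[{"x":0.127,"y":0.178,"z":0,"ax":0,"ay":0,"az":0},{"x":0.122,"y":0.178,"z":0,"ax":0,"ay":0,"az":0},{"x":0,"y":0,"z":0,"ax":0,"ay":0,"az":0},{"x":0,"y":0,"z":0,"ax":0,"ay":0,"az":0},{"x":0,"y":0,"z":0,"ax":0,"ay":0,"az":0},{"x":0,"y":0,"z":0,"ax":0,"ay":0,"az":0},{"x":0,"y":0,"z":0,"ax":0,"ay":0,"az":0},{"x":0,"y":0,"z":0,"ax":0,"ay":0,"az":0}]'
python3 - <<'E'
from h import *
st([640,43,146]); snap('side','s1.png'); snap('wrist','w3.png')
for X in ([640,43,176],[648,-69,188],[650,-17,104]): print(px('wrist',X))
E
```

```text
clock: 8.3
position: [386.4, -313.3, 222.3]
ee_rot: [-0.027, 1.0, 0.0, -0.0]
contact_force: [-0.2, -0.0, -0.6]
gripper_width: 85.5
grasp_force: 0.0
clock: 9.1
position: [590.6, -27.0, 228.6]
ee_rot: [-0.027, 1.0, -0.0, -0.0]
contact_force: [-0.7, -1.0, 0.5]
gripper_width: 85.6
grasp_force: 0.0
clock: 9.9
position: [639.4, 41.8, 229.2]
ee_rot: [-0.026, 1.0, 0.0, 0.0]
contact_force: [0.1, 0.1, 0.2]
gripper_width: 85.5
grasp_force: 0.0
t 9.9 pos [639.4  41.8 229.2] yaw 3.0 w 85.5 F [0.1 0.1 0.2] g 0.0
rows total [ 0.003  0.006 -0.416]
[324.  273.2]
[ 98.8 286.2]
[236.5 242.5]
```

View pics/w3.png

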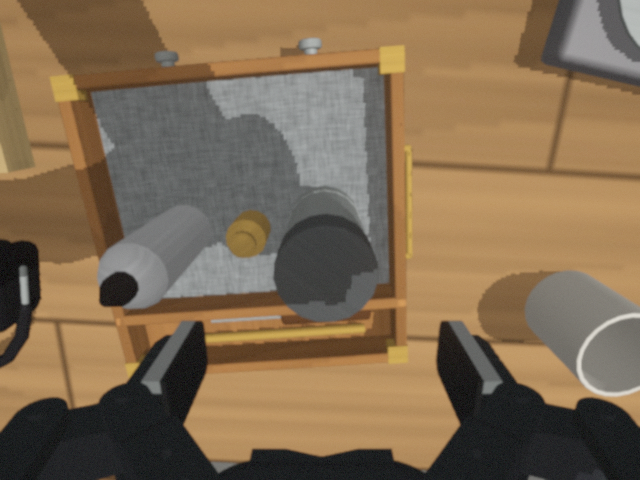

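The wrist view has the tin lid at (326,269), on target within 2 mm, and the weight knob at (243,241). I'll descend and grip the lid.

```bash
python3 -m handwheel '[{"x":-0.003,"y":0.01,"z":-0.1,"ax":0,"ay":0,"az":0},{"x":0,"y":0,"z":-0.12,"ax":0,"ay":0,"az":0},{"x":0,"y":0,"z":-0.1,"ax":0,"ay":0,"az":0},{"x":0,"y":0,"z":-0.06,"ax":0,"ay":0,"az":0},{"x":0,"y":0,"z":-0.03,"ax":0,"ay":0,"az":0},{"x":0,"y":0,"z":-0.02,"ax":0,"ay":0,"az":0},{"x":0,"y":0,"z":0,"ax":0,"ay":0,"az":0},{"x":0,"y":0,"z":0,"ax":0,"ay":0,"az":0}]' 1
python3 -m handwheel '[{"x":0,"y":0,"z":0,"ax":0,"ay":0,"az":0},{"x":0,"y":0,"z":0,"ax":0,"ay":0,"az":0},{"x":0,"y":0,"z":0,"ax":0,"ay":0,"az":0},{"x":0,"y":0,"z":0,"ax":0,"ay":0,"az":0},{"x":0,"y":0,"z":0,"ax":0,"ay":0,"az":0},{"x":0,"y":0,"z":0,"ax":0,"ay":0,"az":0},{"x":0,"y":0,"z":0,"ax":0,"ay":0,"az":0},{"x":0,"y":0,"z":0,"ax":0,"ay":0,"az":0}]' -1
python3 -c "
from h import *
st([564,-297,264])"
```

```text
clock: 10.8
position: [639.7, 44.7, 143.6]
ee_rot: [-0.027, 1.0, 0.0, 0.001]
contact_force: [-0.0, 0.1, -0.4]
gripper_width: 85.5
grasp_force: 0.0
clock: 11.6
position: [639.8, 44.6, 143.7]
ee_rot: [-0.027, 1.0, 0.0, 0.001]
contact_force: [0.0, -0.6, 5.6]
gripper_width: 54.4
grasp_force: 64.0
t 11.6 pos [639.8  44.6 143.7] yaw 3.1 w 54.4 F [ 0.  -0.6  5.6] g 64.0
rows total [-0.379 -1.708  0.601]
```

```bash
python3 -m handwheel '[{"x":0,"y":0,"z":0.02,"ax":0,"ay":0,"az":0},{"x":0,"y":0,"z":0.08,"ax":0,"ay":0,"az":0},{"x":0,"y":0,"z":0.13,"ax":0,"ay":0,"az":0},{"x":0,"y":0,"z":0.15,"ax":0,"ay":0,"az":0},{"x":-0.03,"y":-0.03,"z":0.12,"ax":0,"ay":0,"az":0},{"x":-0.08,"y":-0.08,"z":0,"ax":0,"ay":0,"az":0},{"x":-0.13,"y":-0.13,"z":0,"ax":0,"ay":0,"az":0},{"x":-0.13,"y":-0.13,"z":0,"ax":0,"ay":0,"az":0}]'
python3 -m handwheel '[{"x":-0.11,"y":-0.14,"z":0,"ax":0,"ay":0,"az":0},{"x":0,"y":-0.19,"z":0,"ax":0,"ay":0,"az":0},{"x":0.02,"y":-0.2,"z":0,"ax":0,"ay":0,"az":0},{"x":0.02,"y":-0.2,"z":0,"ax":0,"ay":0,"az":0},{"x":0.02,"y":-0.2,"z":0,"ax":0,"ay":0,"az":0},{"x":0.02,"y":-0.2,"z":0,"ax":0,"ay":0,"az":0},{"x":0.02,"y":-0.14,"z":0,"ax":0,"ay":0,"az":0},{"x":0,"y":-0.06,"z":0,"ax":0,"ay":0,"az":0}]'
python3 -c "
from h import *
st([564,-297,95.7])"
```

```text
clock: 12.4
position: [562.9, -29.6, 240.6]
ee_rot: [-0.027, 1.0, 0.0, -0.002]
contact_force: [0.2, -0.3, -2.5]
gripper_width: 54.1
grasp_force: 63.9
clock: 13.2
position: [562.0, -297.2, 240.0]
ee_rot: [-0.025, 1.0, 0.001, -0.002]
contact_force: [-0.1, 0.9, -3.5]
gripper_width: 54.6
grasp_force: 64.2
t 13.2 pos [ 562.  -297.2  240. ] yaw 2.9 w 54.6 F [-0.1  0.9 -3.5] g 64.2
rows total [ 0.01   0.001 -0.721]
```

```bash
python3 -m handwheel '[{"x":0.005,"y":0,"z":-0.1,"ax":0,"ay":0,"az":0},{"x":0,"y":0,"z":-0.16,"ax":0,"ay":0,"az":0},{"x":0,"y":0,"z":-0.16,"ax":0,"ay":0,"az":0},{"x":0,"y":0,"z":-0.15,"ax":0,"ay":0,"az":0},{"x":0,"y":0,"z":-0.09,"ax":0,"ay":0,"az":0},{"x":0,"y":0,"z":-0.03,"ax":0,"ay":0,"az":0},{"x":0,"y":0,"z":-0.02,"ax":0,"ay":0,"az":0},{"x":0,"y":0,"z":0,"ax":0,"ay":0,"az":0}]'
python3 -m handwheel '[{"x":0,"y":0,"z":-0.005,"ax":0,"ay":0,"az":0},{"x":0,"y":0,"z":-0.004,"ax":0,"ay":0,"az":0},{"x":0,"y":0,"z":0,"ax":0,"ay":0,"az":0},{"x":0,"y":0,"z":0,"ax":0,"ay":0,"az":0},{"x":0,"y":0,"z":0,"ax":0,"ay":0,"az":0},{"x":0,"y":0,"z":0,"ax":0,"ay":0,"az":0},{"x":0,"y":0,"z":0,"ax":0,"ay":0,"az":0},{"x":0,"y":0,"z":0,"ax":0,"ay":0,"az":0}]'
```

```text
clock: 14.0
position: [564.3, -295.1, 100.9]
ee_rot: [-0.027, 1.0, 0.0, 0.0]
contact_force: [0.1, 0.4, -3.0]
gripper_width: 54.6
grasp_force: 64.3
clock: 14.8
position: [564.0, -295.4, 98.9]
ee_rot: [-0.027, 1.0, 0.0, -0.0]
contact_force: [-0.2, 0.1, -2.8]
gripper_width: 54.8
grasp_force: 64.3
```

```bash
python3 -m handwheel '[{"x":0,"y":0,"z":-0.005,"ax":0,"ay":0,"az":0},{"x":0,"y":0,"z":-0.005,"ax":0,"ay":0,"az":0},{"x":0,"y":0,"z":-0.004,"ax":0,"ay":0,"az":0},{"x":0,"y":0,"z":-0.003,"ax":0,"ay":0,"az":0},{"x":0,"y":0,"z":0,"ax":0,"ay":0,"az":0},{"x":0,"y":0,"z":0,"ax":0,"ay":0,"az":0},{"x":0,"y":0,"z":0,"ax":0,"ay":0,"az":0},{"x":0,"y":0,"z":0,"ax":0,"ay":0,"az":0}]'
```

```text
clock: 15.6
position: [564.1, -295.4, 95.8]
ee_rot: [-0.027, 1.0, -0.0, 0.0]
contact_force: [-0.5, 1.1, 0.0]
gripper_width: 54.4
grasp_force: 64.5
```

```bash
python3 -m handwheel '[{"x":0,"y":0,"z":0,"ax":0,"ay":0,"az":0},{"x":0,"y":0,"z":0,"ax":0,"ay":0,"az":0},{"x":0,"y":0,"z":0,"ax":0,"ay":0,"az":0},{"x":0,"y":0,"z":0,"ax":0,"ay":0,"az":0},{"x":0,"y":0,"z":0.1,"ax":0,"ay":0,"az":0},{"x":0,"y":0,"z":0.22,"ax":0,"ay":0,"az":0},{"x":0,"y":0,"z":0.22,"ax":0,"ay":0,"az":0},{"x":0,"y":0,"z":0.18,"ax":0,"ay":0,"az":0}]' 1
python3 -m handwheel '[{"x":0.07,"y":0.18,"z":0.02,"ax":0,"ay":0,"az":0},{"x":0.07,"y":0.2,"z":0,"ax":0,"ay":0,"az":0},{"x":0.07,"y":0.2,"z":0,"ax":0,"ay":0,"az":0},{"x":0.07,"y":0.2,"z":0,"ax":0,"ay":0,"az":0},{"x":0.07,"y":0.2,"z":0,"ax":0,"ay":0,"az":0},{"x":0.07,"y":0.15,"z":0,"ax":0,"ay":0,"az":0},{"x":0,"y":0,"z":0,"ax":0,"ay":0,"az":0},{"x":0,"y":0,"z":0,"ax":0,"ay":0,"az":0}]'
python3 - <<'E'
from h import *
st([648,-69,125]); snap('wrist','w4.png')
for X in ([648,-69,188],[650,-17,104],[648,-69,156]): print(px('wrist',X))
E
```

```text
clock: 16.4
position: [564.5, -295.7, 242.4]
ee_rot: [-0.027, 1.0, -0.001, 0.001]
contact_force: [0.3, 0.4, -0.7]
gripper_width: 85.3
grasp_force: 0.0
clock: 17.2
position: [648.1, -68.7, 243.2]
ee_rot: [-0.027, 1.0, -0.0, -0.0]
contact_force: [-0.3, 0.5, -0.0]
gripper_width: 85.6
grasp_force: 0.0
t 17.2 pos [648.1 -68.7 243.2] yaw 3.1 w 85.6 F [-0.3  0.5 -0. ] g 0.0
rows total [-0.001 -0.001 -0.591]
[323.5 270.9]
[394.3 233.3]
[323.3 250.8]
```

View pics/w4.png

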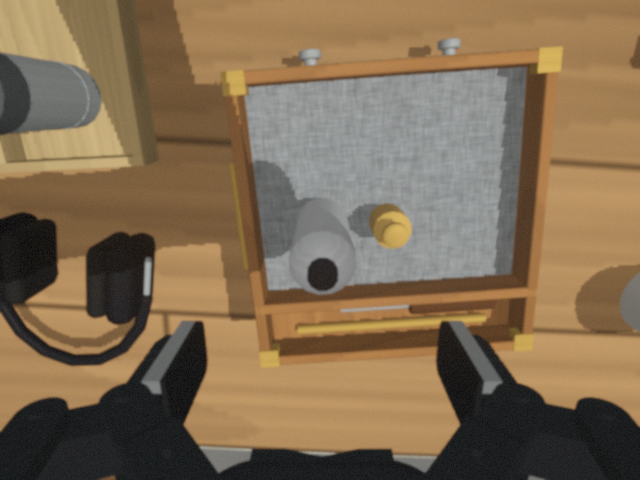

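The wrist view has the nozzle at (322,274) and the knob at (396,233), both as predicted. I'll grip the slim bottle.

```bash
python3 -m handwheel '[{"x":0.002,"y":-0.002,"z":-0.1,"ax":0,"ay":0,"az":0},{"x":0,"y":0,"z":-0.15,"ax":0,"ay":0,"az":0},{"x":0,"y":0,"z":-0.15,"ax":0,"ay":0,"az":0},{"x":0,"y":0,"z":-0.1,"ax":0,"ay":0,"az":0},{"x":0,"y":0,"z":-0.06,"ax":0,"ay":0,"az":0},{"x":0,"y":0,"z":-0.04,"ax":0,"ay":0,"az":0},{"x":0,"y":0,"z":0,"ax":0,"ay":0,"az":0},{"x":0,"y":0,"z":0,"ax":0,"ay":0,"az":0}]' 1
python3 -m handwheel '[{"x":0,"y":0,"z":0,"ax":0,"ay":0,"az":0},{"x":0,"y":0,"z":0,"ax":0,"ay":0,"az":0},{"x":0,"y":0,"z":0,"ax":0,"ay":0,"az":0},{"x":0,"y":0,"z":0,"ax":0,"ay":0,"az":0},{"x":0,"y":0,"z":0,"ax":0,"ay":0,"az":0},{"x":0,"y":0,"z":0,"ax":0,"ay":0,"az":0},{"x":0,"y":0,"z":0,"ax":0,"ay":0,"az":0},{"x":0,"y":0,"z":0,"ax":0,"ay":0,"az":0}]' -1
python3 -c "
from h import *
st([474,-306,222])"
```

```text
clock: 18.05
position: [649.2, -70.1, 124.6]
ee_rot: [-0.027, 1.0, -0.0, 0.001]
contact_force: [-0.2, -0.4, 0.7]
gripper_width: 85.1
grasp_force: 0.0
clock: 18.85
position: [649.1, -69.5, 124.4]
ee_rot: [-0.027, 1.0, 0.0, 0.001]
contact_force: [-0.4, 1.9, 5.7]
gripper_width: 40.3
grasp_force: 60.6
t 18.9 pos [649.1 -69.5 124.4] yaw 3.1 w 40.3 F [-0.4  1.9  5.7] g 60.6
rows total [-0.876 -1.182  0.488]
```

```bash
python3 -m handwheel '[{"x":0,"y":0,"z":0.02,"ax":0,"ay":0,"az":0},{"x":0,"y":0,"z":0.08,"ax":0,"ay":0,"az":0},{"x":0,"y":0,"z":0.13,"ax":0,"ay":0,"az":0},{"x":0,"y":0,"z":0.17,"ax":0,"ay":0,"az":0},{"x":0,"y":0,"z":0.15,"ax":0,"ay":0,"az":0},{"x":-0.05,"y":-0.07,"z":0,"ax":0,"ay":0,"az":0},{"x":-0.1,"y":-0.13,"z":0,"ax":0,"ay":0,"az":0},{"x":-0.12,"y":-0.168,"z":0,"ax":0,"ay":0,"az":0}]'
python3 -m handwheel '[{"x":-0.13,"y":-0.17,"z":0,"ax":0,"ay":0,"az":0},{"x":-0.13,"y":-0.17,"z":0,"ax":0,"ay":0,"az":0},{"x":-0.13,"y":-0.17,"z":0,"ax":0,"ay":0,"az":0},{"x":-0.1,"y":-0.15,"z":0,"ax":0,"ay":0,"az":0},{"x":-0.07,"y":-0.1,"z":0,"ax":0,"ay":0,"az":0},{"x":-0.04,"y":-0.05,"z":0,"ax":0,"ay":0,"az":0},{"x":0,"y":0,"z":-0.05,"ax":0,"ay":0,"az":0},{"x":0,"y":0,"z":-0.15,"ax":0,"ay":0,"az":0}]'
python3 -m handwheel '[{"x":0,"y":0,"z":-0.15,"ax":0,"ay":0,"az":0},{"x":0,"y":0,"z":-0.15,"ax":0,"ay":0,"az":0},{"x":0,"y":0,"z":-0.12,"ax":0,"ay":0,"az":0},{"x":0,"y":0,"z":-0.08,"ax":0,"ay":0,"az":0},{"x":0,"y":0,"z":-0.04,"ax":0,"ay":0,"az":0},{"x":0,"y":0,"z":-0.02,"ax":0,"ay":0,"az":0},{"x":0,"y":0,"z":0,"ax":0,"ay":0,"az":0},{"x":0,"y":0,"z":0,"ax":0,"ay":0,"az":0}]'
```

```text
clock: 19.65
position: [592.6, -143.4, 231.0]
ee_rot: [-0.027, 1.0, 0.001, -0.002]
contact_force: [0.2, -0.2, -1.8]
gripper_width: 40.4
grasp_force: 60.8
clock: 20.45
position: [475.9, -306.0, 194.7]
ee_rot: [-0.027, 1.0, -0.001, 0.003]
contact_force: [1.1, 1.1, -2.0]
gripper_width: 40.7
grasp_force: 60.9
clock: 21.25
position: [475.2, -305.4, 82.3]
ee_rot: [-0.027, 1.0, -0.0, 0.001]
contact_force: [0.0, 0.4, -2.3]
gripper_width: 40.5
grasp_force: 60.9
```

```bash
python3 -m handwheel '[{"x":0,"y":0,"z":-0.012,"ax":0,"ay":0,"az":0},{"x":0,"y":0,"z":-0.008,"ax":0,"ay":0,"az":0},{"x":0,"y":0,"z":-0.005,"ax":0,"ay":0,"az":0},{"x":0,"y":0,"z":-0.004,"ax":0,"ay":0,"az":0},{"x":0,"y":0,"z":-0.003,"ax":0,"ay":0,"az":0},{"x":0,"y":0,"z":0,"ax":0,"ay":0,"az":0},{"x":0,"y":0,"z":0,"ax":0,"ay":0,"az":0},{"x":0,"y":0,"z":0,"ax":0,"ay":0,"az":0}]'
```

```text
clock: 22.05
position: [474.8, -305.4, 76.4]
ee_rot: [-0.027, 1.0, -0.0, 0.0]
contact_force: [-1.3, 2.4, 5.6]
gripper_width: 40.6
grasp_force: 61.4
```

```bash
python3 -m handwheel '[{"x":0,"y":0,"z":0,"ax":0,"ay":0,"az":0},{"x":0,"y":0,"z":0,"ax":0,"ay":0,"az":0},{"x":0,"y":0,"z":0,"ax":0,"ay":0,"az":0},{"x":0,"y":0,"z":0,"ax":0,"ay":0,"az":0},{"x":0,"y":0,"z":0.1,"ax":0,"ay":0,"az":0},{"x":0,"y":0,"z":0.22,"ax":0,"ay":0,"az":0},{"x":0,"y":0,"z":0.22,"ax":0,"ay":0,"az":0},{"x":0,"y":0,"z":0.06,"ax":0,"ay":0,"az":0}]' 1
python3 -m handwheel '[{"x":0.11,"y":0.181,"z":0,"ax":0,"ay":0,"az":0},{"x":0.11,"y":0.181,"z":0,"ax":0,"ay":0,"az":0},{"x":0.11,"y":0.181,"z":0,"ax":0,"ay":0,"az":0},{"x":0.11,"y":0.181,"z":0,"ax":0,"ay":0,"az":0},{"x":0.11,"y":0.181,"z":0,"ax":0,"ay":0,"az":0},{"x":0.11,"y":0.181,"z":0,"ax":0,"ay":0,"az":0},{"x":0.11,"y":0.181,"z":0,"ax":0,"ay":0,"az":0},{"x":0.106,"y":0.18,"z":0,"ax":0,"ay":0,"az":0}]'
python3 -m handwheel '[{"x":0,"y":0,"z":0,"ax":0,"ay":0,"az":0},{"x":0,"y":0,"z":0,"ax":0,"ay":0,"az":0},{"x":0,"y":0,"z":0,"ax":0,"ay":0,"az":0},{"x":0,"y":0,"z":0,"ax":0,"ay":0,"az":0},{"x":0,"y":0,"z":0,"ax":0,"ay":0,"az":0},{"x":0,"y":0,"z":0,"ax":0,"ay":0,"az":0},{"x":0,"y":0,"z":0,"ax":0,"ay":0,"az":0},{"x":0,"y":0,"z":0,"ax":0,"ay":0,"az":0}]'
python3 - <<'E'
from h import *
st([650,-16,58]); snap('wrist','w5.png'); print(px('wrist',[650,-16,104]))
a=cv2.imread('pics/w5.png'); 
snap('side','s2.png'); b=cv2.imread('pics/s2.png')
cv2.imwrite('pics/both.png',np.hstack([cv2.resize(a[120:400,180:480],(400,373)),cv2.resize(b[120:270,320:481],(400,373))]))
E
```

```text
clock: 22.85
position: [477.0, -306.7, 200.6]
ee_rot: [-0.027, 1.0, -0.002, 0.004]
contact_force: [0.5, -0.2, 0.9]
gripper_width: 85.6
grasp_force: 0.0
clock: 23.65
position: [650.2, -14.4, 194.5]
ee_rot: [-0.027, 1.0, -0.0, -0.0]
contact_force: [0.6, -0.2, 0.8]
gripper_width: 85.6
grasp_force: 0.0
clock: 24.45
position: [649.6, -16.2, 195.2]
ee_rot: [-0.026, 1.0, 0.0, 0.0]
contact_force: [0.6, -1.1, -0.2]
gripper_width: 85.7
grasp_force: 0.0
t 24.4 pos [649.6 -16.2 195.2] yaw 3.0 w 85.7 F [ 0.6 -1.1 -0.2] g 0.0
rows total [ 0.002  0.001 -0.686]
[322.5 249. ]
```

View pics/both.png

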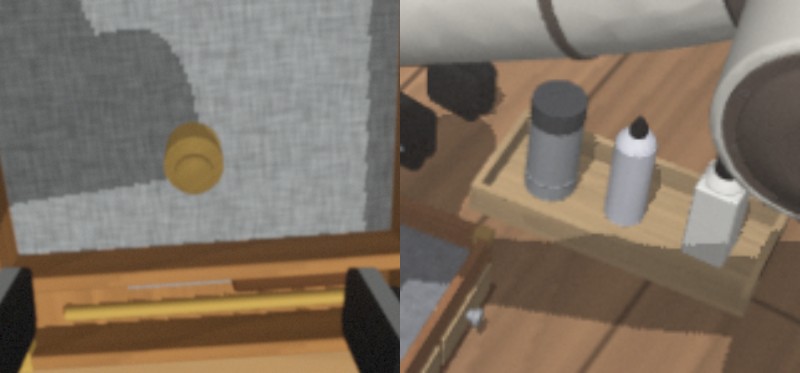

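All three containers stand upright in the tray. The knob is at wrist (325,244), so the weight is about 2 mm towards -x of my estimate. I'll grip it.

```bash
python3 -m handwheel '[{"x":-0.008,"y":0.005,"z":-0.1,"ax":0,"ay":0,"az":0},{"x":0,"y":0,"z":-0.15,"ax":0,"ay":0,"az":0},{"x":0,"y":0,"z":-0.15,"ax":0,"ay":0,"az":0},{"x":0,"y":0,"z":-0.13,"ax":0,"ay":0,"az":0},{"x":0,"y":0,"z":-0.08,"ax":0,"ay":0,"az":0},{"x":0,"y":0,"z":-0.04,"ax":0,"ay":0,"az":0},{"x":0,"y":0,"z":-0.02,"ax":0,"ay":0,"az":0},{"x":0,"y":0,"z":-0.01,"ax":0,"ay":0,"az":0}]' 1
python3 -m handwheel '[{"x":0,"y":0,"z":0,"ax":0,"ay":0,"az":0},{"x":0,"y":0,"z":0,"ax":0,"ay":0,"az":0},{"x":0,"y":0,"z":0,"ax":0,"ay":0,"az":0},{"x":0,"y":0,"z":0,"ax":0,"ay":0,"az":0},{"x":0,"y":0,"z":0,"ax":0,"ay":0,"az":0},{"x":0,"y":0,"z":0,"ax":0,"ay":0,"az":0},{"x":0,"y":0,"z":0,"ax":0,"ay":0,"az":0},{"x":0,"y":0,"z":0,"ax":0,"ay":0,"az":0}]' -1
python3 -c "
from h import *
st([448.9,295.4,160])"
```

```text
clock: 25.35
position: [648.6, -14.9, 59.5]
ee_rot: [-0.027, 1.0, -0.0, 0.001]
contact_force: [-0.1, -0.8, 0.7]
gripper_width: 85.2
grasp_force: 0.0
clock: 26.15
position: [648.6, -14.9, 60.0]
ee_rot: [-0.027, 1.0, 0.0, 0.001]
contact_force: [-1.0, -0.6, 4.9]
gripper_width: 28.1
grasp_force: 59.4
t 26.1 pos [648.6 -14.9  60. ] yaw 3.1 w 28.1 F [-1.  -0.6  4.9] g 59.4
rows total [-0.999  1.551  0.5  ]
```

```bash
python3 -m handwheel '[{"x":0,"y":0,"z":0.03,"ax":0,"ay":0,"az":0},{"x":0,"y":0,"z":0.1,"ax":0,"ay":0,"az":0},{"x":0,"y":0,"z":0.15,"ax":0,"ay":0,"az":0},{"x":0,"y":0,"z":0.15,"ax":0,"ay":0,"az":0},{"x":-0.03,"y":0.05,"z":0.07,"ax":0,"ay":0,"az":0},{"x":-0.07,"y":0.1,"z":0,"ax":0,"ay":0,"az":0},{"x":-0.1,"y":0.15,"z":0,"ax":0,"ay":0,"az":0},{"x":-0.12,"y":0.19,"z":0,"ax":0,"ay":0,"az":0}]'
python3 -m handwheel '[{"x":-0.12,"y":0.19,"z":0,"ax":0,"ay":0,"az":0},{"x":-0.12,"y":0.19,"z":0,"ax":0,"ay":0,"az":0},{"x":-0.12,"y":0.19,"z":0,"ax":0,"ay":0,"az":0},{"x":-0.12,"y":0.19,"z":0,"ax":0,"ay":0,"az":0},{"x":-0.1,"y":0.15,"z":0,"ax":0,"ay":0,"az":0},{"x":-0.07,"y":0.1,"z":0,"ax":0,"ay":0,"az":0},{"x":-0.03,"y":0.05,"z":0,"ax":0,"ay":0,"az":0},{"x":0,"y":0,"z":0,"ax":0,"ay":0,"az":0}]'
python3 - <<'E'
from h import *
for n,f,r in (('top','top0.png',(150,299)),('side','side0.png',(278,386))):
    g=cv2.cvtColor(cv2.imread('pics/'+f),cv2.COLOR_BGR2GRAY); m=np.zeros((482,642),np.uint8); h=cv2.GaussianBlur(g,(5,5),0)
    cv2.floodFill(h,m,r,0,12,12,4|cv2.FLOODFILL_FIXED_RANGE|(255<<8))
    c=max(cv2.findContours(m[1:-1,1:-1],0,1)[0],key=cv2.contourArea); e=cv2.fitEllipse(cv2.convexHull(c)); print(n,e,at(n,e[0],52))
st([449,295.4,58])
E
```

```text
clock: 26.95
position: [582.2, 83.4, 157.6]
ee_rot: [-0.025, 1.0, -0.0, -0.001]
contact_force: [1.0, 0.3, -1.6]
gripper_width: 28.2
grasp_force: 59.4
clock: 27.75
position: [446.6, 295.8, 158.3]
ee_rot: [-0.028, 1.0, -0.0, -0.001]
contact_force: [-0.2, -0.6, -1.1]
gripper_width: 28.0
grasp_force: 59.4
top ((147.50389099121094, 298.8951416015625), (60.916786193847656, 65.80889129638672), 49.5894660949707) [449.2 299.8  52. ]
side ((276.4605712890625, 385.97705078125), (53.94367218017578, 58.157066345214844), 78.25214385986328) [448.  302.7  52. ]
t 27.8 pos [446.6 295.8 158.3] yaw 3.2 w 28.0 F [-0.2 -0.6 -1.1] g 59.4
rows total [ 0.012 -0.002 -0.502]
```

Run:
```python
from h import *
a=cv2.imread('pics/top0.png')[250:380,85:215]; b=cv2.imread('pics/side0.png')[340:440,220:350]
for n,im,o,cs in (('top',a,(85,250),[(449,295.5),(449,299.5)]),('side',b,(220,340),[(449,295.5),(449,299.5)])):
    im=cv2.resize(im,None,fx=3,fy=3,interpolation=2)
    for c,col in zip(cs,((0,0,255),(255,0,0))):
        pts=[(px(n,[c[0]+58*np.cos(t),c[1]+58*np.sin(t),52])-o+.5)*3 for t in np.linspace(0,6.28,60)]
        cv2.polylines(im,[np.int32(pts)],True,col,1)
    if n=='top':A=im
    else:B=im
B=cv2.copyMakeBorder(B,0,A.shape[0]-B.shape[0],0,0,0); cv2.imwrite('pics/pan.png',np.hstack([A,B]))
```

```text
(no output)
```

View pics/pan.png

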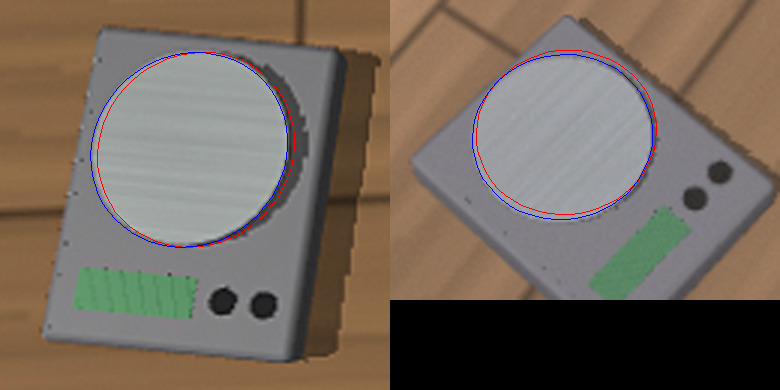

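The blue circle, centred at (449, 299.5), matches the pan in both views. I'll lower there.

```bash
python3 -m handwheel '[{"x":0.01,"y":0.018,"z":-0.05,"ax":0,"ay":0,"az":0},{"x":0,"y":0,"z":-0.12,"ax":0,"ay":0,"az":0},{"x":0,"y":0,"z":-0.13,"ax":0,"ay":0,"az":0},{"x":0,"y":0,"z":-0.1,"ax":0,"ay":0,"az":0},{"x":0,"y":0,"z":-0.05,"ax":0,"ay":0,"az":0},{"x":0,"y":0,"z":-0.03,"ax":0,"ay":0,"az":0},{"x":0,"y":0,"z":-0.01,"ax":0,"ay":0,"az":0},{"x":0,"y":0,"z":0,"ax":0,"ay":0,"az":0}]'
python3 -m handwheel '[{"x":0,"y":0,"z":-0.005,"ax":0,"ay":0,"az":0},{"x":0,"y":0,"z":-0.004,"ax":0,"ay":0,"az":0},{"x":0,"y":0,"z":-0.003,"ax":0,"ay":0,"az":0},{"x":0,"y":0,"z":0,"ax":0,"ay":0,"az":0},{"x":0,"y":0,"z":0,"ax":0,"ay":0,"az":0},{"x":0,"y":0,"z":0,"ax":0,"ay":0,"az":0},{"x":0,"y":0,"z":0,"ax":0,"ay":0,"az":0},{"x":0,"y":0,"z":0,"ax":0,"ay":0,"az":0}]'
```

```text
clock: 28.55
position: [450.6, 298.7, 61.5]
ee_rot: [-0.026, 1.0, 0.0, 0.0]
contact_force: [-0.1, 0.4, -2.5]
gripper_width: 28.2
grasp_force: 59.4
clock: 29.35
position: [450.1, 298.6, 58.7]
ee_rot: [-0.027, 1.0, 0.0, 0.0]
contact_force: [-0.4, 0.1, -2.0]
gripper_width: 28.4
grasp_force: 59.4
```

```bash
python3 -m handwheel '[{"x":0,"y":0,"z":-0.005,"ax":0,"ay":0,"az":0},{"x":0,"y":0,"z":-0.004,"ax":0,"ay":0,"az":0},{"x":0,"y":0,"z":-0.003,"ax":0,"ay":0,"az":0},{"x":0,"y":0,"z":-0.002,"ax":0,"ay":0,"az":0},{"x":0,"y":0,"z":0,"ax":0,"ay":0,"az":0},{"x":0,"y":0,"z":0,"ax":0,"ay":0,"az":0},{"x":0,"y":0,"z":0,"ax":0,"ay":0,"az":0},{"x":0,"y":0,"z":0,"ax":0,"ay":0,"az":0}]'
```

```text
clock: 30.15
position: [450.1, 298.5, 56.0]
ee_rot: [-0.027, 1.0, -0.0, -0.0]
contact_force: [-0.8, -0.3, -0.1]
gripper_width: 28.6
grasp_force: 59.4
```

```bash
python3 -m handwheel '[{"x":0,"y":0,"z":0,"ax":0,"ay":0,"az":0},{"x":0,"y":0,"z":0,"ax":0,"ay":0,"az":0},{"x":0,"y":0,"z":0,"ax":0,"ay":0,"az":0},{"x":0,"y":0,"z":0,"ax":0,"ay":0,"az":0},{"x":0,"y":0,"z":0.05,"ax":0,"ay":0,"az":0},{"x":0,"y":0,"z":0.15,"ax":0,"ay":0,"az":0},{"x":0,"y":0,"z":0.22,"ax":0,"ay":0,"az":0},{"x":0,"y":0,"z":0.22,"ax":0,"ay":0,"az":0}]' 1
python3 -m handwheel '[{"x":0.0095,"y":-0.12,"z":0.1,"ax":0,"ay":0,"az":0},{"x":0.0095,"y":-0.22,"z":0,"ax":0,"ay":0,"az":0},{"x":0.0095,"y":-0.24,"z":0,"ax":0,"ay":0,"az":0},{"x":0.0095,"y":-0.24,"z":0,"ax":0,"ay":0,"az":0},{"x":0.0095,"y":-0.24,"z":0,"ax":0,"ay":0,"az":0},{"x":0.0095,"y":-0.24,"z":0,"ax":0,"ay":0,"az":0},{"x":0.0095,"y":-0.24,"z":0,"ax":0,"ay":0,"az":0},{"x":0.0095,"y":-0.24,"z":0,"ax":0,"ay":0,"az":0}]'
python3 -m handwheel '[{"x":0.0095,"y":-0.24,"z":0,"ax":0,"ay":0,"az":0},{"x":0.0095,"y":-0.24,"z":0,"ax":0,"ay":0,"az":0},{"x":0.0095,"y":-0.24,"z":0,"ax":0,"ay":0,"az":0},{"x":0.0095,"y":-0.24,"z":0,"ax":0,"ay":0,"az":0},{"x":0.0095,"y":-0.2,"z":0,"ax":0,"ay":0,"az":0},{"x":0,"y":-0.08,"z":0,"ax":0,"ay":0,"az":0},{"x":0,"y":0,"z":0,"ax":0,"ay":0,"az":0},{"x":0,"y":0,"z":0,"ax":0,"ay":0,"az":0}]'
python3 - <<'E'
from h import *
st([474.8,-305.4,76.4]); snap('top','t2.png'); snap('wrist','w6.png')
a=cv2.imread('pics/t2.png')[90:380,90:400]; b=cv2.imread('pics/w6.png')
cv2.imwrite('pics/both2.png',np.hstack([cv2.resize(a,(400,374)),cv2.resize(b,(400,374))]))
print(px('wrist',[474.8,-305.4,140]), (px('top',[449,299.5,100])-[90,90])*400/310)
E
```

```text
clock: 30.95
position: [449.9, 298.3, 185.8]
ee_rot: [-0.027, 1.0, -0.0, -0.0]
contact_force: [0.6, -0.1, -0.0]
gripper_width: 85.4
grasp_force: 0.0
clock: 31.75
position: [465.1, -59.3, 205.1]
ee_rot: [-0.027, 1.0, 0.0, 0.001]
contact_force: [1.9, 0.2, 0.7]
gripper_width: 85.2
grasp_force: 0.0
clock: 32.55
position: [474.5, -304.9, 204.1]
ee_rot: [-0.026, 1.0, 0.0, -0.0]
contact_force: [0.3, 0.6, 0.2]
gripper_width: 85.7
grasp_force: 0.0
t 32.5 pos [ 474.5 -304.9  204.1] yaw 3.0 w 85.7 F [0.3 0.6 0.2] g 0.0
rows total [ 0.001 -0.003 -0.638]
[320.  264.3] [ 62.58064516 265.80645161]
```

View pics/both2.png

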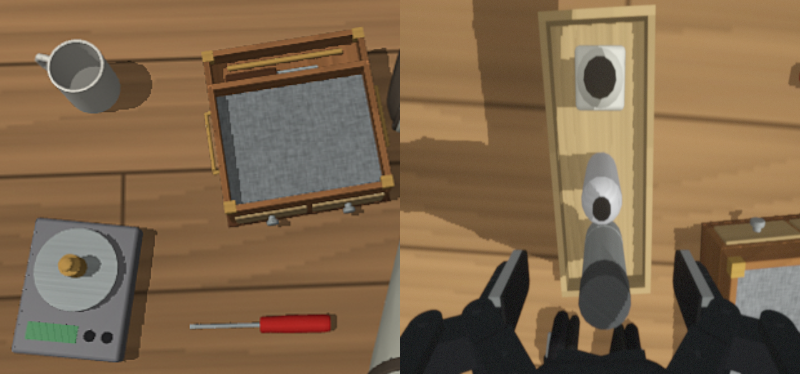

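The weight is on the pan near (68,264) in the crop, and the slim bottle stands in front of the gripper. I'll check the weight's offset numerically while gripping the slim bottle.

```bash
python3 - <<'E'
from h import *
a=cv2.imread('pics/t2.png')[265:330,105:190]; h=cv2.cvtColor(a,cv2.COLOR_BGR2HSV)
m=((h[...,1]>90)&(h[...,0]>10)&(h[...,0]<30)); m[:, :10]=0; v,u=np.nonzero(m); print('brass',u.min()+105,u.max()+105,v.min()+265,v.max()+265,len(u))
P=[px('top',[449+r*np.cos(t),299.5+r*np.sin(t),z]) for r,z in((15,52),(15,83),(9.5,100),(9.5,92)) for t in np.linspace(0,6.28,40)]
P=np.array(P);print('pred at centre',P.min(0),P.max(0))
E
python3 -m handwheel '[{"x":0.001,"y":-0.003,"z":-0.1,"ax":0,"ay":0,"az":0},{"x":0,"y":0,"z":-0.15,"ax":0,"ay":0,"az":0},{"x":0,"y":0,"z":-0.15,"ax":0,"ay":0,"az":0},{"x":0,"y":0,"z":-0.13,"ax":0,"ay":0,"az":0},{"x":0,"y":0,"z":-0.06,"ax":0,"ay":0,"az":0},{"x":0,"y":0,"z":-0.03,"ax":0,"ay":0,"az":0},{"x":0,"y":0,"z":-0.015,"ax":0,"ay":0,"az":0},{"x":0,"y":0,"z":0,"ax":0,"ay":0,"az":0}]' 1
python3 -m handwheel '[{"x":0,"y":0,"z":0,"ax":0,"ay":0,"az":0},{"x":0,"y":0,"z":0,"ax":0,"ay":0,"az":0},{"x":0,"y":0,"z":0,"ax":0,"ay":0,"az":0},{"x":0,"y":0,"z":0,"ax":0,"ay":0,"az":0},{"x":0,"y":0,"z":0,"ax":0,"ay":0,"az":0},{"x":0,"y":0,"z":0,"ax":0,"ay":0,"az":0},{"x":0,"y":0,"z":0,"ax":0,"ay":0,"az":0},{"x":0,"y":0,"z":0,"ax":0,"ay":0,"az":0}]' -1
python3 -c "
from h import *
st([649.1,-69.5,230])"
```

```text
brass 115 156 265 304 320
pred at centre [132.8 288.5] [156.1 307.4]
clock: 33.45
position: [475.7, -305.9, 77.7]
ee_rot: [-0.027, 1.0, -0.0, 0.001]
contact_force: [-1.8, 0.5, 0.3]
gripper_width: 85.3
grasp_force: 0.0
clock: 34.25
position: [475.4, -306.1, 77.7]
ee_rot: [-0.027, 1.0, -0.0, 0.0]
contact_force: [-1.0, 1.8, 5.4]
gripper_width: 40.7
grasp_force: 60.0
t 34.2 pos [ 475.4 -306.1   77.7] yaw 3.1 w 40.7 F [-1.   1.8  5.4] g 60.0
rows total [0.869 1.183 0.761]
```

```bash
python3 -m handwheel '[{"x":0,"y":0,"z":0.03,"ax":0,"ay":0,"az":0},{"x":0,"y":0,"z":0.1,"ax":0,"ay":0,"az":0},{"x":0,"y":0,"z":0.17,"ax":0,"ay":0,"az":0},{"x":0,"y":0,"z":0.2,"ax":0,"ay":0,"az":0},{"x":0,"y":0,"z":0.17,"ax":0,"ay":0,"az":0},{"x":0.05,"y":0.06,"z":0.1,"ax":0,"ay":0,"az":0},{"x":0.1,"y":0.13,"z":0,"ax":0,"ay":0,"az":0},{"x":0.12,"y":0.17,"z":0,"ax":0,"ay":0,"az":0}]'
python3 -m handwheel '[{"x":0.13,"y":0.17,"z":0,"ax":0,"ay":0,"az":0},{"x":0.13,"y":0.17,"z":0,"ax":0,"ay":0,"az":0},{"x":0.13,"y":0.17,"z":0,"ax":0,"ay":0,"az":0},{"x":0.1,"y":0.15,"z":0,"ax":0,"ay":0,"az":0},{"x":0.07,"y":0.1,"z":0,"ax":0,"ay":0,"az":0},{"x":0.04,"y":0.06,"z":0,"ax":0,"ay":0,"az":0},{"x":0,"y":0,"z":0,"ax":0,"ay":0,"az":0},{"x":0,"y":0,"z":0,"ax":0,"ay":0,"az":0}]'
python3 -c "
from h import *
st([649.7,-69.5,125.7])"
```

```text
clock: 35.05
position: [528.7, -234.0, 231.4]
ee_rot: [-0.025, 1.0, 0.0, 0.0]
contact_force: [0.8, -0.7, -2.7]
gripper_width: 40.4
grasp_force: 60.8
clock: 35.85
position: [648.3, -70.7, 230.6]
ee_rot: [-0.026, 1.0, -0.0, -0.001]
contact_force: [0.3, 0.3, -1.9]
gripper_width: 40.7
grasp_force: 60.8
t 35.9 pos [648.3 -70.7 230.6] yaw 3.0 w 40.7 F [ 0.3  0.3 -1.9] g 60.8
rows total [ 0.007  0.006 -0.524]
```

```bash
python3 -m handwheel '[{"x":0.007,"y":0.004,"z":-0.05,"ax":0,"ay":0,"az":0},{"x":0,"y":0,"z":-0.12,"ax":0,"ay":0,"az":0},{"x":0,"y":0,"z":-0.13,"ax":0,"ay":0,"az":0},{"x":0,"y":0,"z":-0.1,"ax":0,"ay":0,"az":0},{"x":0,"y":0,"z":-0.06,"ax":0,"ay":0,"az":0},{"x":0,"y":0,"z":-0.03,"ax":0,"ay":0,"az":0},{"x":0,"y":0,"z":-0.015,"ax":0,"ay":0,"az":0},{"x":0,"y":0,"z":0,"ax":0,"ay":0,"az":0}]'
python3 -m handwheel '[{"x":0,"y":0,"z":-0.005,"ax":0,"ay":0,"az":0},{"x":0,"y":0,"z":-0.004,"ax":0,"ay":0,"az":0},{"x":0,"y":0,"z":-0.003,"ax":0,"ay":0,"az":0},{"x":0,"y":0,"z":0,"ax":0,"ay":0,"az":0},{"x":0,"y":0,"z":0,"ax":0,"ay":0,"az":0},{"x":0,"y":0,"z":0,"ax":0,"ay":0,"az":0},{"x":0,"y":0,"z":0,"ax":0,"ay":0,"az":0},{"x":0,"y":0,"z":0,"ax":0,"ay":0,"az":0}]'
```

```text
clock: 36.65
position: [650.7, -69.4, 130.4]
ee_rot: [-0.027, 1.0, -0.0, 0.0]
contact_force: [0.4, 0.8, -2.2]
gripper_width: 40.5
grasp_force: 60.8
clock: 37.45
position: [650.4, -69.2, 127.5]
ee_rot: [-0.027, 1.0, -0.0, -0.0]
contact_force: [0.0, 0.9, -1.4]
gripper_width: 40.5
grasp_force: 60.8
```

```bash
python3 -m handwheel '[{"x":0,"y":0,"z":-0.004,"ax":0,"ay":0,"az":0},{"x":0,"y":0,"z":-0.004,"ax":0,"ay":0,"az":0},{"x":0,"y":0,"z":-0.003,"ax":0,"ay":0,"az":0},{"x":0,"y":0,"z":0,"ax":0,"ay":0,"az":0},{"x":0,"y":0,"z":0,"ax":0,"ay":0,"az":0},{"x":0,"y":0,"z":0,"ax":0,"ay":0,"az":0},{"x":0,"y":0,"z":0,"ax":0,"ay":0,"az":0},{"x":0,"y":0,"z":0,"ax":0,"ay":0,"az":0}]'
```

```text
clock: 38.25
position: [650.7, -69.2, 125.8]
ee_rot: [-0.027, 1.0, -0.0, 0.0]
contact_force: [-1.7, 1.2, 4.3]
gripper_width: 40.5
grasp_force: 60.9
```

```bash
python3 -m handwheel '[{"x":0,"y":0,"z":0,"ax":0,"ay":0,"az":0},{"x":0,"y":0,"z":0,"ax":0,"ay":0,"az":0},{"x":0,"y":0,"z":0,"ax":0,"ay":0,"az":0},{"x":0,"y":0,"z":0,"ax":0,"ay":0,"az":0},{"x":0,"y":0,"z":0.08,"ax":0,"ay":0,"az":0},{"x":0,"y":0,"z":0.18,"ax":0,"ay":0,"az":0},{"x":0,"y":0,"z":0.2,"ax":0,"ay":0,"az":0},{"x":0,"y":0,"z":0.12,"ax":0,"ay":0,"az":0}]' 1
python3 -m handwheel '[{"x":-0.06,"y":-0.16,"z":0,"ax":0,"ay":0,"az":0},{"x":-0.08,"y":-0.2,"z":0,"ax":0,"ay":0,"az":0},{"x":-0.08,"y":-0.2,"z":0,"ax":0,"ay":0,"az":0},{"x":-0.08,"y":-0.2,"z":0,"ax":0,"ay":0,"az":0},{"x":-0.07,"y":-0.2,"z":0,"ax":0,"ay":0,"az":0},{"x":-0.063,"y":-0.17,"z":0,"ax":0,"ay":0,"az":0},{"x":0,"y":0,"z":0,"ax":0,"ay":0,"az":0},{"x":0,"y":0,"z":0,"ax":0,"ay":0,"az":0}]'
python3 -c "
from h import *
st([564.1,-295.4,95.8])"
```

```text
clock: 39.05
position: [651.5, -69.4, 244.9]
ee_rot: [-0.027, 1.0, -0.0, 0.002]
contact_force: [0.2, -0.2, 0.6]
gripper_width: 85.5
grasp_force: 0.0
clock: 39.85
position: [563.4, -295.8, 241.1]
ee_rot: [-0.026, 1.0, 0.0, -0.0]
contact_force: [0.5, 0.2, -0.6]
gripper_width: 85.5
grasp_force: 0.0
t 39.9 pos [ 563.4 -295.8  241.1] yaw 2.9 w 85.5 F [ 0.5  0.2 -0.6] g 0.0
rows total [ 0.004  0.002 -0.727]
```

```bash
python3 -m handwheel '[{"x":0.002,"y":0,"z":-0.1,"ax":0,"ay":0,"az":0},{"x":0,"y":0,"z":-0.16,"ax":0,"ay":0,"az":0},{"x":0,"y":0,"z":-0.16,"ax":0,"ay":0,"az":0},{"x":0,"y":0,"z":-0.15,"ax":0,"ay":0,"az":0},{"x":0,"y":0,"z":-0.09,"ax":0,"ay":0,"az":0},{"x":0,"y":0,"z":-0.04,"ax":0,"ay":0,"az":0},{"x":0,"y":0,"z":-0.03,"ax":0,"ay":0,"az":0},{"x":0,"y":0,"z":0,"ax":0,"ay":0,"az":0}]' 1
python3 -m handwheel '[{"x":0,"y":0,"z":0,"ax":0,"ay":0,"az":0},{"x":0,"y":0,"z":0,"ax":0,"ay":0,"az":0},{"x":0,"y":0,"z":0,"ax":0,"ay":0,"az":0},{"x":0,"y":0,"z":0,"ax":0,"ay":0,"az":0},{"x":0,"y":0,"z":0,"ax":0,"ay":0,"az":0},{"x":0,"y":0,"z":0,"ax":0,"ay":0,"az":0},{"x":0,"y":0,"z":0,"ax":0,"ay":0,"az":0},{"x":0,"y":0,"z":0,"ax":0,"ay":0,"az":0}]' -1
```

```text
clock: 40.65
position: [564.6, -294.6, 95.3]
ee_rot: [-0.027, 1.0, -0.0, 0.0]
contact_force: [0.2, -0.0, 0.0]
gripper_width: 85.0
grasp_force: 0.0
clock: 41.45
position: [565.2, -295.7, 96.9]
ee_rot: [-0.027, 1.0, -0.001, 0.001]
contact_force: [-0.2, -0.0, 5.8]
gripper_width: 54.8
grasp_force: 64.1
```

```bash
python3 -m handwheel '[{"x":0,"y":0,"z":0.03,"ax":0,"ay":0,"az":0},{"x":0,"y":0,"z":0.1,"ax":0,"ay":0,"az":0},{"x":0,"y":0,"z":0.17,"ax":0,"ay":0,"az":0},{"x":0,"y":0,"z":0.2,"ax":0,"ay":0,"az":0},{"x":0,"y":0,"z":0.15,"ax":0,"ay":0,"az":0},{"x":0,"y":0.06,"z":0.1,"ax":0,"ay":0,"az":0},{"x":-0.02,"y":0.13,"z":0,"ax":0,"ay":0,"az":0},{"x":-0.02,"y":0.19,"z":0,"ax":0,"ay":0,"az":0}]'
python3 -m handwheel '[{"x":-0.02,"y":0.2,"z":0,"ax":0,"ay":0,"az":0},{"x":-0.02,"y":0.2,"z":0,"ax":0,"ay":0,"az":0},{"x":-0.02,"y":0.2,"z":0,"ax":0,"ay":0,"az":0},{"x":0,"y":0.2,"z":0,"ax":0,"ay":0,"az":0},{"x":0.11,"y":0.14,"z":0,"ax":0,"ay":0,"az":0},{"x":0.13,"y":0.14,"z":0,"ax":0,"ay":0,"az":0},{"x":0.12,"y":0.12,"z":0,"ax":0,"ay":0,"az":0},{"x":0.08,"y":0.08,"z":0,"ax":0,"ay":0,"az":0}]'
python3 -m handwheel '[{"x":0.04,"y":0.04,"z":0,"ax":0,"ay":0,"az":0},{"x":0,"y":0,"z":0,"ax":0,"ay":0,"az":0},{"x":0,"y":0,"z":0,"ax":0,"ay":0,"az":0},{"x":0,"y":0,"z":0,"ax":0,"ay":0,"az":0},{"x":0,"y":0,"z":0,"ax":0,"ay":0,"az":0},{"x":0,"y":0,"z":0,"ax":0,"ay":0,"az":0},{"x":0,"y":0,"z":0,"ax":0,"ay":0,"az":0},{"x":0,"y":0,"z":0,"ax":0,"ay":0,"az":0}]'
python3 -c "
from h import *
st([640.9,44.6,144.9])"
```

```text
clock: 42.25
position: [555.2, -219.1, 244.5]
ee_rot: [-0.025, 1.0, 0.001, -0.001]
contact_force: [0.3, 1.5, -3.3]
gripper_width: 54.4
grasp_force: 64.1
clock: 43.05
position: [632.4, 38.7, 243.5]
ee_rot: [-0.027, 1.0, 0.0, -0.002]
contact_force: [-0.6, -0.2, -2.9]
gripper_width: 54.7
grasp_force: 64.4
clock: 43.85
position: [640.1, 44.6, 245.5]
ee_rot: [-0.026, 1.0, 0.0, 0.0]
contact_force: [0.1, -0.0, -3.5]
gripper_width: 54.3
grasp_force: 64.4
t 43.9 pos [640.1  44.6 245.5] yaw 3.0 w 54.3 F [ 0.1 -0.  -3.5] g 64.4
rows total [ 0.004 -0.    -0.503]
```

```bash
python3 -m handwheel '[{"x":0.002,"y":0,"z":-0.05,"ax":0,"ay":0,"az":0},{"x":0,"y":0,"z":-0.12,"ax":0,"ay":0,"az":0},{"x":0,"y":0,"z":-0.13,"ax":0,"ay":0,"az":0},{"x":0,"y":0,"z":-0.1,"ax":0,"ay":0,"az":0},{"x":0,"y":0,"z":-0.05,"ax":0,"ay":0,"az":0},{"x":0,"y":0,"z":-0.02,"ax":0,"ay":0,"az":0},{"x":0,"y":0,"z":-0.01,"ax":0,"ay":0,"az":0},{"x":0,"y":0,"z":0,"ax":0,"ay":0,"az":0}]'
python3 -m handwheel '[{"x":0,"y":0,"z":-0.007,"ax":0,"ay":0,"az":0},{"x":0,"y":0,"z":-0.005,"ax":0,"ay":0,"az":0},{"x":0,"y":0,"z":-0.003,"ax":0,"ay":0,"az":0},{"x":0,"y":0,"z":0,"ax":0,"ay":0,"az":0},{"x":0,"y":0,"z":0,"ax":0,"ay":0,"az":0},{"x":0,"y":0,"z":0,"ax":0,"ay":0,"az":0},{"x":0,"y":0,"z":0,"ax":0,"ay":0,"az":0},{"x":0,"y":0,"z":0,"ax":0,"ay":0,"az":0}]'
```

```text
clock: 44.65
position: [641.2, 44.9, 150.1]
ee_rot: [-0.027, 1.0, 0.0, 0.001]
contact_force: [1.1, -0.5, -2.1]
gripper_width: 54.6
grasp_force: 64.4
clock: 45.45
position: [640.6, 44.8, 146.3]
ee_rot: [-0.027, 1.0, -0.0, 0.0]
contact_force: [0.7, -0.3, -3.1]
gripper_width: 54.4
grasp_force: 64.4
```

```bash
python3 -m handwheel '[{"x":0,"y":0,"z":-0.004,"ax":0,"ay":0,"az":0},{"x":0,"y":0,"z":-0.003,"ax":0,"ay":0,"az":0},{"x":0,"y":0,"z":-0.003,"ax":0,"ay":0,"az":0},{"x":0,"y":0,"z":0,"ax":0,"ay":0,"az":0},{"x":0,"y":0,"z":0,"ax":0,"ay":0,"az":0},{"x":0,"y":0,"z":0,"ax":0,"ay":0,"az":0},{"x":0,"y":0,"z":0,"ax":0,"ay":0,"az":0},{"x":0,"y":0,"z":0,"ax":0,"ay":0,"az":0}]'
```

```text
clock: 46.25
position: [640.8, 44.8, 145.0]
ee_rot: [-0.027, 1.0, 0.0, 0.001]
contact_force: [-1.6, 0.5, 4.9]
gripper_width: 54.7
grasp_force: 64.6
```

```bash
python3 -m handwheel '[{"x":0,"y":0,"z":0,"ax":0,"ay":0,"az":0},{"x":0,"y":0,"z":0,"ax":0,"ay":0,"az":0},{"x":0,"y":0,"z":0,"ax":0,"ay":0,"az":0},{"x":0,"y":0,"z":0,"ax":0,"ay":0,"az":0},{"x":0,"y":0,"z":0.08,"ax":0,"ay":0,"az":0},{"x":0,"y":0,"z":0.16,"ax":0,"ay":0,"az":0},{"x":0,"y":0,"z":0.16,"ax":0,"ay":0,"az":0},{"x":0,"y":0,"z":0,"ax":0,"ay":0,"az":0}]' 1
python3 -m handwheel '[{"x":-0.127,"y":-0.179,"z":0,"ax":0,"ay":0,"az":0},{"x":-0.127,"y":-0.179,"z":0,"ax":0,"ay":0,"az":0},{"x":-0.127,"y":-0.179,"z":0,"ax":0,"ay":0,"az":0},{"x":-0.127,"y":-0.179,"z":0,"ax":0,"ay":0,"az":0},{"x":-0.127,"y":-0.179,"z":0,"ax":0,"ay":0,"az":0},{"x":-0.127,"y":-0.179,"z":0,"ax":0,"ay":0,"az":0},{"x":-0.127,"y":-0.179,"z":0,"ax":0,"ay":0,"az":0},{"x":-0.127,"y":-0.179,"z":0,"ax":0,"ay":0,"az":0}]'
python3 -m handwheel '[{"x":-0.127,"y":-0.179,"z":0,"ax":0,"ay":0,"az":0},{"x":-0.127,"y":-0.179,"z":0,"ax":0,"ay":0,"az":0},{"x":0,"y":0,"z":0,"ax":0,"ay":0,"az":0},{"x":0,"y":0,"z":0,"ax":0,"ay":0,"az":0},{"x":0,"y":0,"z":0,"ax":0,"ay":0,"az":0},{"x":0,"y":0,"z":0,"ax":0,"ay":0,"az":0},{"x":0,"y":0,"z":0,"ax":0,"ay":0,"az":0},{"x":0,"y":0,"z":0,"ax":0,"ay":0,"az":0}]'
python3 -c "
from h import *
st([386.9,-313.5,69.4])"
```

```text
clock: 47.05
position: [643.4, 45.0, 230.1]
ee_rot: [-0.027, 1.0, 0.001, 0.005]
contact_force: [0.3, 0.0, 0.4]
gripper_width: 85.7
grasp_force: 0.0
clock: 47.85
position: [436.0, -242.7, 224.1]
ee_rot: [-0.027, 1.0, 0.0, 0.0]
contact_force: [-0.1, 0.0, 0.1]
gripper_width: 85.4
grasp_force: 0.0
clock: 48.65
position: [387.1, -312.6, 224.3]
ee_rot: [-0.027, 1.0, 0.0, -0.0]
contact_force: [0.2, -0.3, -0.1]
gripper_width: 85.1
grasp_force: 0.0
t 48.6 pos [ 387.1 -312.6  224.3] yaw 3.1 w 85.1 F [ 0.2 -0.3 -0.1] g 0.0
rows total [-0.001 -0.005 -0.774]
```

```bash
python3 -m handwheel '[{"x":0,"y":-0.005,"z":-0.1,"ax":0,"ay":0,"az":0},{"x":0,"y":0,"z":-0.18,"ax":0,"ay":0,"az":0},{"x":0,"y":0,"z":-0.18,"ax":0,"ay":0,"az":0},{"x":0,"y":0,"z":-0.15,"ax":0,"ay":0,"az":0},{"x":0,"y":0,"z":-0.09,"ax":0,"ay":0,"az":0},{"x":0,"y":0,"z":-0.04,"ax":0,"ay":0,"az":0},{"x":0,"y":0,"z":-0.03,"ax":0,"ay":0,"az":0},{"x":0,"y":0,"z":0,"ax":0,"ay":0,"az":0}]' 1
python3 -m handwheel '[{"x":0,"y":0,"z":0,"ax":0,"ay":0,"az":0},{"x":0,"y":0,"z":0,"ax":0,"ay":0,"az":0},{"x":0,"y":0,"z":0,"ax":0,"ay":0,"az":0},{"x":0,"y":0,"z":0,"ax":0,"ay":0,"az":0},{"x":0,"y":0,"z":0,"ax":0,"ay":0,"az":0},{"x":0,"y":0,"z":0,"ax":0,"ay":0,"az":0},{"x":0,"y":0,"z":0,"ax":0,"ay":0,"az":0},{"x":0,"y":0,"z":0,"ax":0,"ay":0,"az":0}]' -1
python3 -c "
from h import *
st([591.7,-21.8,217])"
```

```text
clock: 49.45
position: [386.9, -314.2, 70.3]
ee_rot: [-0.027, 1.0, -0.0, 0.0]
contact_force: [-0.6, 0.0, -0.3]
gripper_width: 84.9
grasp_force: 0.0
clock: 50.25
position: [387.1, -314.2, 71.3]
ee_rot: [-0.027, 1.0, -0.0, 0.001]
contact_force: [-0.5, 2.4, 6.4]
gripper_width: 45.3
grasp_force: 60.9
t 50.2 pos [ 387.1 -314.2   71.3] yaw 3.1 w 45.3 F [-0.5  2.4  6.4] g 60.9
rows total [1.023 1.462 0.728]
```

```bash
python3 -m handwheel '[{"x":0,"y":0,"z":0.03,"ax":0,"ay":0,"az":0},{"x":0,"y":0,"z":0.1,"ax":0,"ay":0,"az":0},{"x":0,"y":0,"z":0.17,"ax":0,"ay":0,"az":0},{"x":0,"y":0,"z":0.2,"ax":0,"ay":0,"az":0},{"x":0,"y":0,"z":0.15,"ax":0,"ay":0,"az":0},{"x":0.04,"y":0.06,"z":0.09,"ax":0,"ay":0,"az":0},{"x":0.08,"y":0.11,"z":0,"ax":0,"ay":0,"az":0},{"x":0.12,"y":0.17,"z":0,"ax":0,"ay":0,"az":0}]'
python3 -m handwheel '[{"x":0.13,"y":0.18,"z":0,"ax":0,"ay":0,"az":0},{"x":0.13,"y":0.18,"z":0,"ax":0,"ay":0,"az":0},{"x":0.13,"y":0.18,"z":0,"ax":0,"ay":0,"az":0},{"x":0.13,"y":0.18,"z":0,"ax":0,"ay":0,"az":0},{"x":0.12,"y":0.19,"z":0,"ax":0,"ay":0,"az":0},{"x":0.09,"y":0.14,"z":0,"ax":0,"ay":0,"az":0},{"x":0.05,"y":0.07,"z":0,"ax":0,"ay":0,"az":0},{"x":0,"y":0,"z":0,"ax":0,"ay":0,"az":0}]'
python3 -m handwheel '[{"x":0,"y":0,"z":0,"ax":0,"ay":0,"az":0},{"x":0,"y":0,"z":0,"ax":0,"ay":0,"az":0},{"x":0,"y":0,"z":0,"ax":0,"ay":0,"az":0},{"x":0,"y":0,"z":0,"ax":0,"ay":0,"az":0},{"x":0,"y":0,"z":0,"ax":0,"ay":0,"az":0},{"x":0,"y":0,"z":0,"ax":0,"ay":0,"az":0},{"x":0,"y":0,"z":0,"ax":0,"ay":0,"az":0},{"x":0,"y":0,"z":0,"ax":0,"ay":0,"az":0}]'
python3 -c "
from h import *
st([591.9,-21.8,119.3])"
```

```text
clock: 51.05
position: [434.1, -246.3, 218.9]
ee_rot: [-0.025, 1.0, 0.0, 0.001]
contact_force: [1.2, -0.4, -2.9]
gripper_width: 45.8
grasp_force: 61.4
clock: 51.85
position: [591.2, -20.6, 217.4]
ee_rot: [-0.028, 1.0, -0.0, -0.001]
contact_force: [-0.2, 0.0, -1.3]
gripper_width: 45.3
grasp_force: 61.4
clock: 52.65
position: [590.6, -22.2, 218.3]
ee_rot: [-0.027, 1.0, 0.0, 0.0]
contact_force: [0.8, -1.3, -2.7]
gripper_width: 45.6
grasp_force: 61.4
t 52.6 pos [590.6 -22.2 218.3] yaw 3.0 w 45.6 F [ 0.8 -1.3 -2.7] g 61.4
rows total [ 0.007  0.002 -0.495]
```

```bash
python3 -m handwheel '[{"x":0.005,"y":0.002,"z":-0.05,"ax":0,"ay":0,"az":0},{"x":0,"y":0,"z":-0.12,"ax":0,"ay":0,"az":0},{"x":0,"y":0,"z":-0.13,"ax":0,"ay":0,"az":0},{"x":0,"y":0,"z":-0.1,"ax":0,"ay":0,"az":0},{"x":0,"y":0,"z":-0.05,"ax":0,"ay":0,"az":0},{"x":0,"y":0,"z":-0.02,"ax":0,"ay":0,"az":0},{"x":0,"y":0,"z":-0.01,"ax":0,"ay":0,"az":0},{"x":0,"y":0,"z":0,"ax":0,"ay":0,"az":0}]'
python3 -m handwheel '[{"x":0,"y":0,"z":-0.006,"ax":0,"ay":0,"az":0},{"x":0,"y":0,"z":-0.005,"ax":0,"ay":0,"az":0},{"x":0,"y":0,"z":-0.002,"ax":0,"ay":0,"az":0},{"x":0,"y":0,"z":0,"ax":0,"ay":0,"az":0},{"x":0,"y":0,"z":0,"ax":0,"ay":0,"az":0},{"x":0,"y":0,"z":0,"ax":0,"ay":0,"az":0},{"x":0,"y":0,"z":0,"ax":0,"ay":0,"az":0},{"x":0,"y":0,"z":0,"ax":0,"ay":0,"az":0}]'
```

```text
clock: 53.45
position: [592.2, -21.7, 123.0]
ee_rot: [-0.027, 1.0, 0.0, 0.001]
contact_force: [0.0, -0.3, -1.5]
gripper_width: 45.6
grasp_force: 61.4
clock: 54.25
position: [591.6, -21.8, 119.7]
ee_rot: [-0.027, 1.0, -0.0, 0.0]
contact_force: [-0.5, -0.7, -2.3]
gripper_width: 45.5
grasp_force: 61.4
```

```bash
python3 -m handwheel '[{"x":0,"y":0,"z":-0.003,"ax":0,"ay":0,"az":0},{"x":0,"y":0,"z":-0.002,"ax":0,"ay":0,"az":0},{"x":0,"y":0,"z":0,"ax":0,"ay":0,"az":0},{"x":0,"y":0,"z":0,"ax":0,"ay":0,"az":0},{"x":0,"y":0,"z":0,"ax":0,"ay":0,"az":0},{"x":0,"y":0,"z":0,"ax":0,"ay":0,"az":0},{"x":0,"y":0,"z":0,"ax":0,"ay":0,"az":0},{"x":0,"y":0,"z":0,"ax":0,"ay":0,"az":0}]'
```

```text
clock: 55.05
position: [591.9, -21.8, 119.4]
ee_rot: [-0.027, 1.0, -0.0, 0.0]
contact_force: [-1.9, 0.4, 5.2]
gripper_width: 45.2
grasp_force: 61.9
```

Contact is made, so I'll release, rise and move clear towards the start pose.

```bash
python3 -m handwheel '[{"x":0,"y":0,"z":0,"ax":0,"ay":0,"az":0},{"x":0,"y":0,"z":0,"ax":0,"ay":0,"az":0},{"x":0,"y":0,"z":0,"ax":0,"ay":0,"az":0},{"x":0,"y":0,"z":0,"ax":0,"ay":0,"az":0},{"x":0,"y":0,"z":0.06,"ax":0,"ay":0,"az":0},{"x":0,"y":0,"z":0.18,"ax":0,"ay":0,"az":0},{"x":0,"y":0,"z":0.22,"ax":0,"ay":0,"az":0},{"x":0,"y":0,"z":0.22,"ax":0,"ay":0,"az":0}]' 1
python3 -m handwheel '[{"x":-0.13,"y":-0.18,"z":0,"ax":0,"ay":0,"az":0},{"x":-0.13,"y":-0.18,"z":0,"ax":0,"ay":0,"az":0},{"x":-0.13,"y":-0.18,"z":0,"ax":0,"ay":0,"az":0},{"x":-0.13,"y":-0.18,"z":0,"ax":0,"ay":0,"az":0},{"x":-0.13,"y":-0.18,"z":0,"ax":0,"ay":0,"az":0},{"x":-0.13,"y":-0.18,"z":0,"ax":0,"ay":0,"az":0},{"x":-0.13,"y":-0.18,"z":0,"ax":0,"ay":0,"az":0},{"x":0,"y":0,"z":0,"ax":0,"ay":0,"az":0}]'
python3 - <<'E'
from h import *
st(); snap('top','t3.png')
a=cv2.imread('pics/top0.png')[90:380,90:400]; b=cv2.imread('pics/t3.png')[90:380,90:400]
cv2.imwrite('pics/both3.png',np.hstack([cv2.resize(a,(400,374)),cv2.resize(b,(400,374))]))
E
```

```text
clock: 55.85
position: [591.4, -22.0, 257.1]
ee_rot: [-0.027, 1.0, -0.0, 0.0]
contact_force: [1.1, 0.9, 1.2]
gripper_width: 85.2
grasp_force: 0.0
clock: 56.65
position: [406.8, -276.7, 255.9]
ee_rot: [-0.024, 1.0, -0.0, 0.0]
contact_force: [0.4, 1.9, -0.3]
gripper_width: 85.4
grasp_force: 0.0
t 56.6 pos [ 406.8 -276.7  255.9] yaw 2.7 w 85.4 F [ 0.4  1.9 -0.3] g 0.0
```

View pics/both3.png

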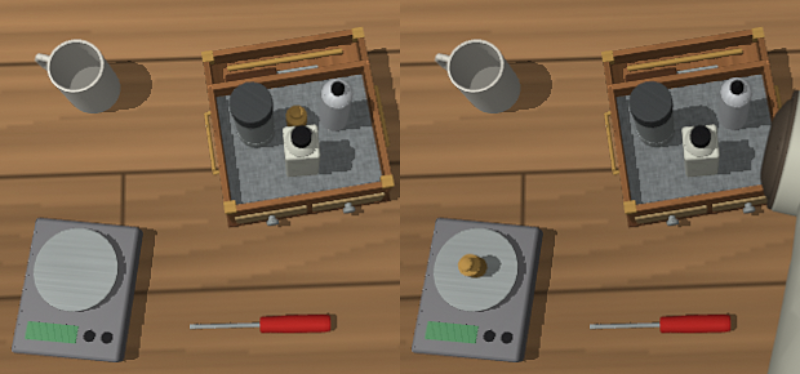

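The before and after views match: tin (251,100) and (651,100), cap (301,137) and (701,138), nozzle (337,88) and (737,88). The weight stands on the pan at (471,265), and the mug and screwdriver have not moved. I'll hand in.

```bash
python3 -m handwheel '[{"x":0,"y":0,"z":0,"ax":0,"ay":0,"az":0},{"x":0,"y":0,"z":0,"ax":0,"ay":0,"az":0},{"x":0,"y":0,"z":0,"ax":0,"ay":0,"az":0},{"x":0,"y":0,"z":0,"ax":0,"ay":0,"az":0},{"x":0,"y":0,"z":0,"ax":0,"ay":0,"az":0},{"x":0,"y":0,"z":0,"ax":0,"ay":0,"az":0},{"x":0,"y":0,"z":0,"ax":0,"ay":0,"az":0},{"x":0,"y":0,"z":0,"ax":0,"ay":0,"az":0}]'
python3 -c "
from bench import arm
print(arm.job_done())"
```

```text
clock: 57.5
position: [409.6, -273.8, 254.7]
ee_rot: [-0.027, 1.0, 0.0, -0.0]
contact_force: [-0.0, 0.4, -1.1]
gripper_width: 85.2
grasp_force: 0.0
the job is handed in; nothing more can be done
None
```

The job is handed in at 57.5 s: the weight stands near the middle of the scale's pan and, in the last top view, the three containers are back where they stood and the mug and screwdriver are unmoved; the earmuffs were outside that final crop, and no verdict was returned.

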